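# Get the spare portafilter out from behind the jars and seat it for tamping

### The job

The spare portafilter lies on the wooden barista board behind the two jars and the dropper bottle. Clear all three onto the grey drying mat, standing upright, then seat the portafilter flat in the horseshoe of the tamping stand with its handle out through the opening, and last put each jar and the bottle back in the very pocket of the board it came from. Do not knock a jar or the bottle over.

Things in the scene. Friction and masses are not known exactly. Their poses are not given: they have to be found in the camera images.
- brown_jar: Round spice jar with a dark brown, nearly black screw lid (small green print on its top), green label, 44 mm across and 105 mm tall (lid from 85 mm up, 44 mm across). Stands upright at the start in one of the three pockets of the board. Origin: centre of its underside; z up. About 0.11 kg.
- green_jar: Round spice jar with a bright green screw lid, pale label, 46 mm across and 106 mm tall (lid from 85 mm up, 45 mm across). Stands upright at the start in one of the three pockets. Origin: centre of its underside; z up. About 0.11 kg.
- dropper: Small amber dropper bottle: round body 32 to 34 mm across, straight up to about 60 mm above its foot, then a black collar 24 mm across (62 to 77 mm) and a narrow black rubber bulb 13 mm across up to 102 mm. Stands upright at the start in one of the three pockets. Origin: centre of its underside; z up. About 0.07 kg.
- portafilter: Espresso portafilter, 211 mm long, lying flat: round steel head 70 mm across, 29 mm high, centred at x = -70 mm; neck 20 mm thick, x = -38 to -12 mm, 7 to 27 mm above the underside; black handle, x = -12 to +105 mm, 34 mm wide and high. Origin: underside, half way along; x runs from head to handle end, z up. 0.48 kg, balances at x = -21 mm. Jars stand about 12 mm clear of the handle.
- board: Wooden barista board, fixed, 254 mm (its y) by 130 mm (its x) by 22 mm high; the pockets are on its -x side. Origin: centre of its underside; z up. Three round pockets 52 mm across, 15 mm deep (floor 7 mm above the origin), centred at x = -30 mm and y = -45, +21 and +87 mm. A cork inlay behind them, top at 24 mm, carries the portafilter, whose handle points to the board's +y.
- mat: Grey ribbed silicone drying mat, fixed, 86 mm (its x) by 232 mm (its y), 4 mm thick. Origin: centre of its underside; z up. The side area for the jars and the bottle; room for three in a row along y.
- stand: Tamping stand, fixed: round dark foot 106 mm across, flat rubber seat 9.5 mm above the origin, round it a horseshoe of bright 10 mm bar, 78 mm inside diameter, top 19.5 mm up, open to +x (gap 36 mm); a low arm to +x with a handle rest as high as the seat, x = 88 to 110 mm. Origin: seat centre, underside. Seated, the portafilter points its x along the stand's, its origin 70 mm out along it.

How it is judged:
By the outcome, as a careful person would: the job done as asked, in the order asked, and still so for the second after the job is handed in, with the robot touching nothing.
It also fails if it takes over 150 s, if anything falls off the work surface, if the arm or the gripper's body presses on something with over 40 N, if the wrist force passes 120 N, or if a joint passes its speed limit or range.

### The arm

A 6-joint arm with a two-finger parallel gripper is mounted at the origin on a cart in front of the work surface, level with it; the furniture and walls round the work are solid. World frame = base frame: x ahead of the robot, y to its left, z up, the work surface at z = 0. Lengths are in m, angles in rad, forces in N, time in s.
With the tool pointing down it reaches from about 0.25 to 0.725 m from the base axis. Payload 4 kg.
Tool frame: the origin (TCP) lies midway between the tips of the shut fingers; the grasp point (between the pads) lies 19 mm behind it; z points along the fingers, y is the line along which they close (so a half turn about z gives the same grasp; the last joint's range is limited). The gripper opens to 85 mm and grips with 20 to 120 N. Pads are 22 mm wide; open, the fingers measure 114 mm over their backs; the gripper's body (76 mm by 85 mm) begins 54 mm behind the grasp point. The pads swing forward as they close: fully open they stand 13 mm farther back than shut.
Start: joints at [1.174, 0.241, 0.005, 1.335, 0, 1.571], TCP at [0.193, 0.461, 0.231] pointing down, gripper open.
Joint ranges: [-2.72, 2.72], [-1.05, 1.87], [-1.09, 1.28], [-1.99, 2.15], [-1.42, 1.44], [-3.14, 3.14]. Speed limits (rad/s): [2.79, 2.79, 3.14, 3.14, 3.14, 3.14].

### API

Orientations are given as a unit quaternion [x, y, z, w].
In Python, from workcell import get_obs, camera, job_done, silhouettes gives the robot as it stands. The module is installed in compiled form; this text tells all that it offers.
- The arm moves only by the tool drive_tool, never from a script. Its argument "increments" is a list of rows, each a list of 3 entries, a list of its own where there are three numbers: the shift along the world's x, y, z in mm, then the turn, a rotation vector about the world's x, y, z in degrees, then the opening, from 0 (shut) to 1 (fully open). A call has 1 to 8 rows; each row shifts and turns the commanded pose from where the row before left it; what a row does not reach is not made up. A row lasts 1/12 s, in which the tool goes at most 41.7 mm and 7.16 degrees, less where a joint would pass 70% of its speed; a pose out of reach is approached as far as the arm can. A call is refused whole if a number of a shift passes 41.7 or a number of a turn 7.16, either way. A call with a gripper value outside its range is refused whole. The fingers move at their own pace and stop on an object; the grip force is fixed at half the most. Time passes only in rows, so rows that do not move let the fingers close. It gives the time, the measured TCP pose, the force, the opening and the grip force at its end, in the units of the state.
- get_obs(): the state, without advancing time (a new reading comes with each control period).
- camera(name): name is "scene" or "side" or "wrist"; returns a dict with "image" (420x560x3 uint8, red, green, blue), "K" (3x3 intrinsics, pixels), "view" (4x4, takes a point from world to camera coordinates). Camera axes: x right, y down, z forward; pixel columns grow to the right and rows downward; lengths in m; the calibration is good to about 2 mm. A picture is of the moment at which its call begins. There is no depth.
- job_done(): hands the job in; it is judged then, once.
Trained networks look in a picture, given as the dict that the camera call returned (one of the last four; its "shot" number tells which), for a name from the list of things; names that differ only in an ending like _2 or _b are one class to them, and where a whole thing is asked for, a point or a joint stands for the part that bears it (a point fixed in the world has none). Each returns a list of dicts, best first, with "conf" (0 to 1); they miss things now and then, are a little off and sometimes report something else, mostly with a low value. They report only what shows in the picture. A call takes as long as a camera call.
- silhouettes(query, picture): "region" (420x560 bool, what is visible of it) and "bbox" ([left, top, right, bottom] in pixels, round what is visible of it).
The state is a dict: "clock": time; "joint_pos": joint angles; "joint_vel": joint speeds; "tau": joint torques, N m; "eef_pos": TCP position; "tool_rot": TCP orientation; "ft_force": force on the tool from outside, world axes, zero at the start; "ft_torque": the same for the moment, N m; "grip_width": finger opening in m; "grasp_force": force on a finger pad.
Only numpy, scipy, OpenCV 4.12 (cv2) and the standard library are available. Lean on these libraries where they do the work, as an engineer would, in place of code of your own. Each camera call takes 0.05 s, during which the arm holds its last target. There are 200 camera calls.

## Working session

There is one attempt and no reset: what is moved stays moved. The work goes in short steps, Python scripts to look and compute and a tool call to move; the robot and the scene stay as the last step left them, time stands still between calls to the robot, and variables do not carry over. Pictures are saved under pics/ and viewed, at most 16 in all, crops included, and the job is handed in when it is done.

Besides the shell and the picture viewer there is one more tool, called after "Call:" as name([rows], argument=value, ...), one row to a line, values as JSON. drive_tool: Moves the arm, as the interface text tells. Its arguments: {"type":"object","properties":{"increments":{"type":"array"}},"required":["increments"]}

```bash
mkdir -p pics
cat > h.py <<'E'
import numpy as np, cv2
from workcell import get_obs, camera, job_done, silhouettes
def save(p,name): cv2.imwrite('pics/'+name,p['image'][:,:,::-1])
def ray(p,uv):
    V=np.array(p['view']);R=V[:3,:3];c=-R.T@V[:3,3]
    d=R.T@np.linalg.inv(p['K'])@np.array([uv[0],uv[1],1.]);return c,d/np.linalg.norm(d)
def onz(p,uv,z):
    c,d=ray(p,uv);return c+d*(z-c[2])/d[2]
def proj(p,X):
    V=np.array(p['view']);q=(V[:3,:3]@np.atleast_2d(X).T).T+V[:3,3];q=(p['K']@q.T).T;return q[:,:2]/q[:,2:]
E
python3 - <<'E'
from h import *
np.set_printoptions(precision=3,suppress=True)
a=camera('scene');b=camera('side')
im=np.hstack([a['image'],b['image']])
save(a,'a.png');save(b,'b.png')
for p in (a,b):
    print('cam',ray(p,(280,210)))
    for n in 'brown_jar green_jar dropper portafilter board mat stand'.split():
        for r in silhouettes(n,p)[:2]:
            ys,xs=np.nonzero(r['region']);print(n,round(r['conf'],2),r['bbox'],xs.mean().round(1),ys.mean().round(1),len(xs))
o=get_obs();print(o['eef_pos'],o['tool_rot'],o['clock'])
E
```

```text
cam (array([ 0.129, -0.503,  0.773]), array([ 0.405,  0.535, -0.742]))
brown_jar 0.94 [265.8, 156.7, 287.7, 195.5] 277.8 176.0 746
green_jar 0.93 [287.8, 170.7, 310.1, 210.2] 297.8 191.4 895
dropper 0.62 [254.7, 152.4, 269.8, 182.1] 259.9 167.8 399
portafilter 0.81 [288.7, 162.5, 342.4, 209.8] 323.2 194.5 840
board 0.74 [244.2, 160.0, 351.1, 234.3] 295.4 205.6 1890
mat 0.81 [259.5, 283.8, 372.2, 395.6] 314.7 338.1 5298
mat 0.17 [289.0, 162.8, 341.4, 210.7] 323.6 195.0 798
stand 0.88 [174.8, 162.3, 218.7, 203.2] 193.9 184.8 1335
stand 0.19 [289.3, 171.8, 311.9, 212.5] 297.6 190.8 871
cam (array([ 0.109, -0.862,  0.818]), array([ 0.343,  0.715, -0.609]))
brown_jar 0.83 [277.4, 167.5, 292.2, 210.0] 282.9 187.1 521
green_jar 0.64 [289.9, 179.9, 307.1, 223.3] 297.9 201.7 753
dropper 0.54 [264.3, 163.6, 274.9, 195.8] 270.7 180.7 279
portafilter 0.82 [291.9, 175.3, 339.1, 226.2] 322.2 209.4 709
mat 0.58 [236.4, 276.3, 325.1, 368.0] 279.8 321.2 3742
stand 0.7 [193.9, 171.3, 232.3, 209.0] 211.6 189.5 965
[0.193 0.461 0.231] [ 0.197  0.98   0.    -0.   ] 0.8
```

View pics/a.png

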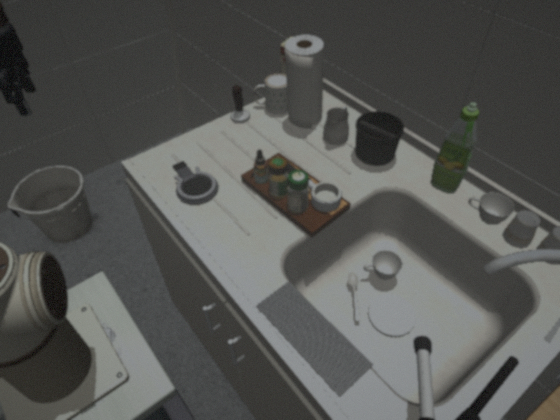

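Run:
```python
from h import *
np.set_printoptions(precision=3,suppress=True)
a=camera('scene');b=camera('side');w=camera('wrist');save(w,'w.png')
print(w['view'],w['K'],get_obs()['joint_pos'])
for p in (a,b):
    for n,z in [('mat',.004),('stand',.0),('board',.022)]:
        r=silhouettes(n,p)
        if not r: continue
        c=max(cv2.findContours(r[0]['region'].astype(np.uint8),0,2)[0],key=len)
        box=cv2.boxPoints(cv2.minAreaRect(c)); ap=cv2.approxPolyDP(c,6,True)[:,0]
        print(n,[onz(p,q,z)[:2].round(3).tolist() for q in ap])
    for n in ('brown_jar','green_jar','dropper'):
        m=silhouettes(n,p)[0]['region'];ys,xs=np.nonzero(m)
        print(n,'mid z.06',onz(p,(xs.mean(),ys.mean()),.06))
```

```text
[[ 0.387  0.922 -0.    -0.501]
 [ 0.885 -0.371  0.282 -0.037]
 [ 0.26  -0.109 -0.959  0.38 ]
 [ 0.     0.     0.     1.   ]] [[354.546   0.    274.742]
 [  0.    354.546 212.975]
 [  0.      0.      1.   ]] [1.174 0.241 0.005 1.335 0.    1.571]
mat [[0.434, -0.116], [0.354, -0.12], [0.365, -0.348], [0.447, -0.342]]
stand [[0.428, 0.358], [0.383, 0.23], [0.41, 0.195], [0.47, 0.203], [0.489, 0.243], [0.477, 0.312], [0.455, 0.295], [0.458, 0.353]]
board [[0.537, 0.188], [0.543, -0.064], [0.666, -0.057], [0.673, -0.03], [0.636, -0.045], [0.605, -0.024], [0.621, 0.03], [0.586, -0.0], [0.557, 0.012], [0.573, 0.061], [0.549, 0.08], [0.566, 0.127], [0.548, 0.156], [0.567, 0.192]]
brown_jar mid z.06 [0.581 0.098 0.06 ]
green_jar mid z.06 [0.585 0.03  0.06 ]
dropper mid z.06 [0.565 0.146 0.06 ]
mat [[0.672, 0.126], [0.626, 0.026], [0.666, -0.017], [0.714, 0.048]]
stand [[0.436, 0.363], [0.39, 0.228], [0.471, 0.207], [0.492, 0.283]]
board [[0.541, 0.195], [0.548, -0.071], [0.674, -0.059], [0.683, -0.02], [0.643, -0.039], [0.611, -0.006], [0.634, 0.057], [0.601, 0.008], [0.565, 0.009], [0.569, 0.197]]
brown_jar mid z.06 [0.584 0.108 0.06 ]
green_jar mid z.06 [0.59  0.039 0.06 ]
dropper mid z.06 [0.569 0.153 0.06 ]
```

The scene view shows the board at about (295,195): from left to right, the dropper (260,168), brown jar (278,176) and green jar (298,192). The portafilter head is at (325,196), the stand at (195,185) with its arm going up-left, and the mat at (315,338). Next I move the wrist camera over the board.

Call:
drive_tool([
  [[30,-34,7],[0,0,-6.6],1],
  [[30,-34,7],[0,0,-6.6],1],
  [[30,-34,7],[0,0,-6.6],1],
  [[30,-34,7],[0,0,-6.6],1],
  [[30,-34,7],[0,0,-6.6],1],
])

```text
clock: 1.97
eef_pos: [0.3302, 0.3053, 0.2636]
tool_rot: [0.47, 0.883, 0.0, 0.0]
ft_force: [-0.4, 0.2, 0.6]
grip_width: 0.085
grasp_force: 0.0
```

Call:
drive_tool([
  [[30,-34,7],[0,0,-6.6],1],
  [[30,-34,7],[0,0,-6.6],1],
  [[30,-34,7],[0,0,-6.6],1],
  [[30,-34,7],[0,0,-6.6],1],
  [[30,-34,7],[0,0,-6.6],1],
  [[0,0,0],[0,0,0],1],
  [[0,0,0],[0,0,0],1],
])

```text
clock: 2.55
eef_pos: [0.467, 0.1506, 0.2949]
tool_rot: [0.701, 0.713, 0.0, -0.0]
ft_force: [0.3, 0.5, 0.2]
grip_width: 0.0851
grasp_force: 0.0
```

```bash
cat > s.py <<'E'
from h import *
import sys
np.set_printoptions(precision=3,suppress=True)
def look(name,qs):
    p=camera('wrist');save(p,name)
    o=get_obs();print(o['eef_pos'],o['tool_rot'],o['joint_pos'])
    out={}
    for n in qs:
        r=silhouettes(n,p)
        if r:
            m=r[0]['region'];ys,xs=np.nonzero(m);print(n,round(r[0]['conf'],2),[round(v) for v in r[0]['bbox']],xs.mean().round(1),ys.mean().round(1));out[n]=m
    return p,out
E
python3 - <<'E'
from s import *
p,o=look('w1.png','brown_jar green_jar dropper portafilter board stand'.split())
print(ray(p,(280,210)))
import pickle;pickle.dump((p,o),open('w1.pkl','wb'))
E
```

```text
[0.466 0.152 0.295] [ 0.7    0.714 -0.    -0.   ] [0.315 0.203 0.12  1.489 0.001 1.865]
brown_jar 0.92 [343, 202, 406, 267] 374.3 235.9
dropper 0.82 [346, 153, 395, 191] 369.5 172.1
portafilter 0.74 [398, 160, 442, 306] 414.9 220.9
board 0.57 [328, 128, 447, 326] 383.3 201.0
stand 0.72 [200, 0, 292, 141] 247.8 78.0
(array([0.466, 0.223, 0.438]), array([ 0.02 , -0.274, -0.962]))
```

View pics/w1.png

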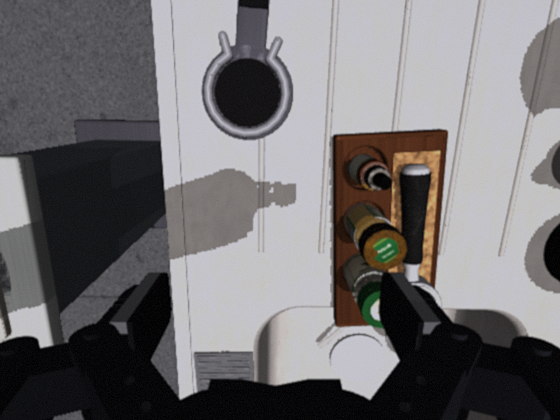

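The wrist view shows the board with corners near (334,134), (446,130) and (335,326). The dropper foot is at about (360,165), the brown jar at (375,235) and the green jar partly hidden near (370,295). The portafilter handle runs from (415,168) to the neck at (412,272). The stand ring is at (248,93) and opens upward.

Run:
```python
from s import *
import pickle
p,o=pickle.load(open('w1.pkl','rb'))
for uv in [(334,134),(446,130),(335,326)]: print('board',onz(p,uv,.022))
from scipy.optimize import least_squares
g=cv2.cvtColor(p['image'],cv2.COLOR_RGB2GRAY)
# jars/dropper: compare silhouette centroid of model cylinder hull
prof={'brown_jar':[(0,22),(105,22)],'green_jar':[(0,23),(106,22.5)],'dropper':[(0,16.5),(60,16.5),(62,12),(77,12),(78,6.5),(102,6.5)]}
def mask(p,n,xy,z0):
    m=np.zeros((420,560),np.uint8);t=np.linspace(0,2*np.pi,40)
    pr=prof[n]
    for (h1,r1),(h2,r2) in zip(pr,pr[1:]):
        P=np.array([[xy[0]+r*np.cos(a)/1e3,xy[1]+r*np.sin(a)/1e3,z0+h/1e3] for h,r in((h1,r1),(h2,r2)) for a in t])
        cv2.fillConvexPoly(m,cv2.convexHull(proj(p,P).astype(np.float32)).round().astype(int),1)
    return m
for n,x0 in [('brown_jar',(.575,.084)),('dropper',(.575,.15))]:
    best=max(((lambda m:((m&o[n]).sum()/ (m|o[n]).sum()))(mask(p,n,(x,y),.007)),x,y) for x in np.arange(x0[0]-.012,x0[0]+.013,.001) for y in np.arange(x0[1]-.012,x0[1]+.013,.001))
    print(n,best)
# portafilter handle & axis
m=o['portafilter'].copy();
for y in range(165,275,12):
    xs=np.nonzero(m[y])[0]; print(y,xs.min() if len(xs) else None,xs.max() if len(xs) else None, onz(p,((xs.min()+xs.max())/2,y),.024+.024)[:2] if len(xs) else '')
ys,xs=np.nonzero(m);print('end',onz(p,(415,ys.min()),.041))
s=o['stand'];c=max(cv2.findContours(s.astype(np.uint8),0,2)[0],key=len)[:,0]
# outer ring 49 mm radius at z ~.0145: fit circle in world
W=np.array([onz(p,q,.0145)[:2] for q in c])
r=least_squares(lambda v:np.hypot(*(W-v).T)-.049,[.435,.235],loss='cauchy',f_scale=.001);print('stand',r.x,r.cost)
# dark seat disc inner
d=np.zeros((420,560),np.uint8);d[50:140,205:290]=(g[50:140,205:290]<60)
c2=max(cv2.findContours(d,0,2)[0],key=len);e=cv2.fitEllipse(c2);print(e,onz(p,e[0],.0105))
for y in (2,8,14,20,26,34):
    row=g[y,225:285].astype(int);print(y,row[::2])
cv2.imwrite('pics/w1s.png',cv2.resize(p['image'][0:150,180:440,::-1],None,fx=3,fy=3,interpolation=2))
```

```text
board [0.535 0.196 0.022]
board [0.663 0.203 0.022]
board [ 0.553 -0.057  0.022]
brown_jar (np.float64(0.9580152671755725), np.float64(0.576), np.float64(0.09200000000000003))
dropper (np.float64(0.9282930631332814), np.float64(0.572), np.float64(0.157))
165 405 427 [0.623 0.166]
177 399 430 [0.623 0.153]
189 400 429 [0.625 0.139]
201 401 427 [0.626 0.125]
213 401 425 [0.627 0.111]
225 401 424 [0.628 0.097]
237 404 423 [0.631 0.082]
249 406 422 [0.634 0.067]
261 402 421 [0.633 0.051]
273 404 418 [0.634 0.036]
end [0.624 0.169 0.041]
stand [0.435 0.243] 0.00022189157322387052
((246.9776153564453, 91.65982818603516), (65.9229507446289, 69.6677017211914), 164.5515594482422) [0.434 0.241 0.011]
2 [194 194 195 195 193 200 144  23  20  26  16  20  20  18  21  22  20  22
  19  23  22  16 135 196 196 195 194 196 195 194]
8 [194 196 194 195 195 200 133  67  73  74  77  74  63  62  60  61  54  57
  48  36  29  25 171 197 195 194 194 193 193 193]
14 [196 195 192 195 194 192  84  72  73  79  80  79  80  80  80  78  78  81
  82  83  86  66 173 196 195 193 195 194 196 196]
20 [194 196 194 196 194 189  70  75  79  75  77  77  82  78  79  81  80  83
  82  83  84  91 199 195 194 195 197 194 194 195]
26 [196 194 194 194 196 190  70  77  75  81  80  80  78  81  80  83  84  81
  84  86  79 120 199 196 195 196 195 195 196 195]
34 [119 173 197 194 196 165  70  75  79  79  80  81  81  83  80  81  82  83
  82  87  74 173 197 196 197 197 194 198 197 197]
```

View pics/w1s.png

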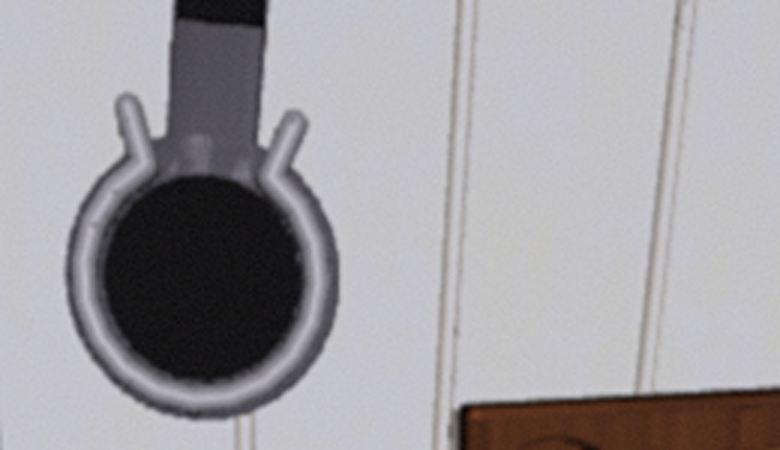

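The stand's horseshoe has flared lips at its opening, and its arm points roughly to +y. I'll take the green jar first.

Call:
drive_tool([
  [[23,-25,-19],[0,0,0.5],1],
  [[23,-25,-19],[0,0,0.5],1],
  [[23,-25,-19],[0,0,0.5],1],
  [[23,-25,-19],[0,0,0.5],1],
  [[22,-26,-19],[0,0,0.5],1],
  [[0,0,0],[0,0,0],1],
  [[0,0,0],[0,0,0],1],
])

```text
clock: 3.48
eef_pos: [0.579, 0.0258, 0.1976]
tool_rot: [0.684, 0.729, -0.002, -0.002]
ft_force: [-0.2, -0.1, -0.2]
grip_width: 0.0853
grasp_force: 0.0
```

Run:
```python
from s import *
p,o=look('w2.png','brown_jar green_jar portafilter dropper board'.split())
```

```text
[0.579 0.027 0.199] [ 0.683  0.73  -0.001 -0.001] [0.046 0.416 0.168 1.326 0.    1.551]
brown_jar 0.89 [242, 83, 314, 154] 277.6 118.0
green_jar 0.58 [247, 165, 312, 252] 278.4 209.2
portafilter 0.97 [301, 14, 384, 279] 343.3 161.4
dropper 0.66 [255, 0, 302, 58] 277.2 26.2
board 0.87 [231, 0, 397, 272] 314.1 110.6
```

View pics/w2.png

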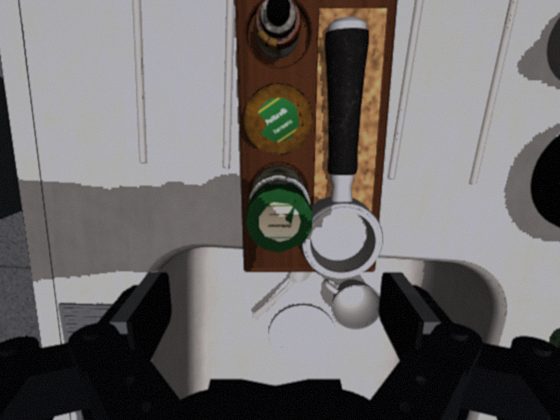

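This view shows the green lid at (279,218), the brown lid at (279,118), the dropper bulb at (280,12), and the portafilter in full, with its handle end at (347,20) and its head at (341,238).

Run:
```python
from s import *
from scipy.optimize import minimize
p=camera('wrist')
print('lids',onz(p,(279,218),.113),onz(p,(279.5,118),.112),onz(p,(280,12),.109))
M=silhouettes('portafilter',p)[0]['region']
ys,xs=np.nonzero(M)
t=np.linspace(0,2*np.pi,60)
def mask(v):
    x,y,a=v;c,s=np.cos(a),np.sin(a)
    def P(L): L=np.array(L);return np.c_[x+c*L[:,0]-s*L[:,1],y+s*L[:,0]+c*L[:,1],.024+L[:,2]]
    m=np.zeros((420*4,560*4),np.uint8)
    def f(L): cv2.fillConvexPoly(m,cv2.convexHull((proj(p,P(L))*4+1.5).astype(np.float32)).round().astype(int),1)
    f([(-.07+.035*np.cos(q),.035*np.sin(q),h) for q in t for h in(0,.029)])
    f([(X,.010*S,h) for X in(-.038,-.012) for S in(-1,1) for h in(.007,.027)])
    f([(X,.017*np.cos(q),.017+.017*np.sin(q)) for X in(-.012,.105) for q in t])
    return cv2.resize(m*1.0,(560,420),interpolation=cv2.INTER_AREA)
def cost(v):
    m=mask((v[0]/100,v[1]/100,v[2]/10));return -np.minimum(m,M).sum()/np.maximum(m,M).sum()
r=minimize(cost,[63.2,7.0,16.4],method='Nelder-Mead',options=dict(initial_simplex=[[63.2,7,16.4],[63.8,7,16.4],[63.2,7.6,16.4],[63.2,7,16.9]]))
print('pf',r.x[:2]/100,np.degrees(r.x[2]/10),r.fun)
for uv in [(237,0),(244.5,271),(376,271)]: print(onz(p,uv,.022))
for uv in [(347,20),(342,172)]: print('handle',onz(p,uv,.045))
print('head',onz(p,(341.5,240),.053))
```

```text
lids [0.583 0.028 0.113] [0.579 0.094 0.112] [0.575 0.155 0.109]
pf [0.633 0.061] 94.90125594138817 -0.8390765472638808
[0.54  0.182 0.022]
[ 0.556 -0.057  0.022]
[ 0.687 -0.048  0.022]
handle [0.626 0.168 0.045]
handle [0.636 0.052 0.045]
head [ 0.642 -0.006  0.053]
```

Call:
drive_tool([
  [[4,1,-30],[0,0,0],1],
  [[1,0,-35],[0,0,0],1],
  [[0,0,-35],[0,0,0],1],
  [[0,0,-27],[0,0,0],1],
  [[0,0,0],[0,0,0],0],
  [[0,0,0],[0,0,0],0],
  [[0,0,0],[0,0,0],0],
  [[0,0,0],[0,0,0],0],
])

```text
clock: 4.55
eef_pos: [0.5866, 0.0276, 0.0757]
tool_rot: [0.683, 0.73, 0.002, 0.002]
ft_force: [-0.1, 0.1, -0.8]
grip_width: 0.044
grasp_force: 60.5
```

Call:
drive_tool([
  [[0,0,0],[0,0,0],0],
  [[0,0,0],[0,0,0],0],
  [[0,0,0],[0,0,0],0],
])

```text
clock: 4.8
eef_pos: [0.5866, 0.0275, 0.0756]
tool_rot: [0.683, 0.73, 0.002, 0.002]
ft_force: [-0.8, 0.5, 6.7]
grip_width: 0.0439
grasp_force: 60.9
```

Call:
drive_tool([
  [[0,0,15],[0,0,0],0],
  [[0,0,30],[0,0,0],0],
  [[0,0,40],[0,0,0],0],
  [[0,0,30],[0,0,0],0],
  [[-10,-20,0],[0,0,0],0],
  [[-18,-35,0],[0,0,0],0],
  [[-18,-35,0],[0,0,0],0],
  [[-18,-35,0],[0,0,0],0],
])

```text
clock: 5.47
eef_pos: [0.5202, -0.0985, 0.1886]
tool_rot: [0.683, 0.731, 0.0, 0.001]
ft_force: [0.7, -0.6, -2.5]
grip_width: 0.0439
grasp_force: 61.1
```

Call:
drive_tool([
  [[-18,-35,0],[0,0,0],0],
  [[-18,-35,0],[0,0,0],0],
  [[-18,-35,0],[0,0,0],0],
  [[-18,-35,0],[0,0,0],0],
  [[-18,-30,0],[0,0,0],0],
  [[-18,-25,0],[0,0,0],0],
  [[0,0,0],[0,0,0],0],
  [[0,0,0],[0,0,0],0],
])

```text
clock: 6.13
eef_pos: [0.4117, -0.294, 0.1884]
tool_rot: [0.685, 0.729, 0.0, 0.0]
ft_force: [-0.4, 0.3, -1.6]
grip_width: 0.044
grasp_force: 61.0
```

Run:
```python
from s import *
p,o=look('w3.png',['green_jar','mat'])
if 'mat' in o:
    c=max(cv2.findContours(o['mat'].astype(np.uint8),0,2)[0],key=len)
    print([(q.tolist(),onz(p,q,.004)[:2].round(3).tolist()) for q in cv2.approxPolyDP(c,5,True)[:,0]])
```

```text
[ 0.412 -0.293  0.188] [0.684 0.729 0.    0.   ] [-0.618  0.275 -0.063  1.232  0.     0.889]
green_jar 0.6 [211, 200, 340, 383] 272.9 298.0
mat 0.63 [217, 0, 321, 240] 266.5 102.0
[([217, 0], [0.355, -0.14]), ([221, 238], [0.363, -0.347]), ([238, 211], [0.378, -0.318]), ([262, 196], [0.401, -0.302]), ([292, 204], [0.43, -0.308]), ([308, 226], [0.447, -0.329]), ([321, 0], [0.44, -0.134])]
```

View pics/w3.png

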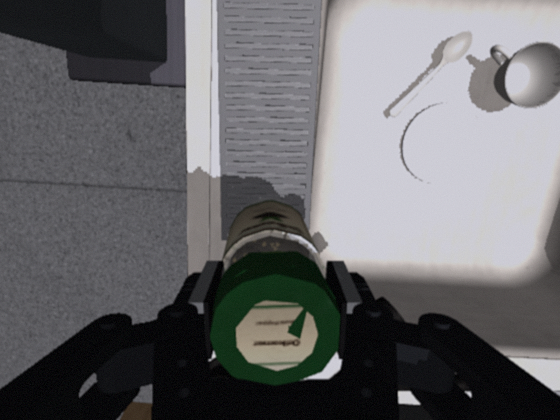

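The green jar is held upright at (270,310) over the far end of the mat, whose columns span about 220–320.

Call:
drive_tool([
  [[-4,-6,-20],[0,0,0],0],
  [[-4,-6,-35],[0,0,0],0],
  [[0,0,-32],[0,0,0],0],
  [[0,0,-18],[0,0,0],0],
  [[0,0,-6],[0,0,0],0],
  [[0,0,0],[0,0,0],0],
  [[0,0,0],[0,0,0],0],
])

```text
clock: 6.87
eef_pos: [0.4058, -0.3043, 0.0776]
tool_rot: [0.683, 0.731, 0.0, 0.0]
ft_force: [-0.0, 0.5, -0.3]
grip_width: 0.0443
grasp_force: 61.1
```

Call:
drive_tool([
  [[0,0,-2],[0,0,0],0],
  [[0,0,-1],[0,0,0],0],
  [[0,0,0],[0,0,0],0],
  [[0,0,0],[0,0,0],0],
])

```text
clock: 7.2
eef_pos: [0.4052, -0.305, 0.0747]
tool_rot: [0.683, 0.73, 0.0, 0.001]
ft_force: [0.3, 0.2, -2.0]
grip_width: 0.0438
grasp_force: 61.1
```

Call:
drive_tool([
  [[0,0,-2],[0,0,0],0],
  [[0,0,0],[0,0,0],0],
  [[0,0,0],[0,0,0],0],
])

```text
clock: 7.45
eef_pos: [0.4052, -0.3051, 0.0726]
tool_rot: [0.684, 0.73, 0.0, 0.001]
ft_force: [-0.2, -0.2, 4.3]
grip_width: 0.0441
grasp_force: 61.1
```

Call:
drive_tool([
  [[0,0,0],[0,0,0],1],
  [[0,0,0],[0,0,0],1],
  [[0,0,0],[0,0,0],1],
  [[0,0,0],[0,0,0],1],
  [[0,0,30],[0,0,0],1],
  [[0,0,40],[0,0,0],1],
  [[0,0,40],[0,0,0],1],
  [[0,0,17],[0,0,0],1],
])

```text
clock: 8.12
eef_pos: [0.4064, -0.3059, 0.204]
tool_rot: [0.683, 0.73, 0.0, 0.004]
ft_force: [0.4, -0.5, 0.6]
grip_width: 0.0851
grasp_force: 0.0
```

Call:
drive_tool([
  [[8,18,0],[0,0,0],1],
  [[16,36,0],[0,0,0],1],
  [[16,36,0],[0,0,0],1],
  [[16,36,0],[0,0,0],1],
  [[16,36,0],[0,0,0],1],
  [[16,36,0],[0,0,0],1],
  [[16,36,0],[0,0,0],1],
  [[16,36,0],[0,0,0],1],
])

```text
clock: 8.78
eef_pos: [0.525, -0.0327, 0.1988]
tool_rot: [0.683, 0.73, -0.0, -0.0]
ft_force: [0.2, -0.9, 0.1]
grip_width: 0.0854
grasp_force: 0.0
```

Call:
drive_tool([
  [[16,36,0],[0,0,0],1],
  [[16,36,0],[0,0,0],1],
  [[16,36,0],[0,0,0],1],
  [[6,18,0],[0,0,0],1],
  [[0,0,0],[0,0,0],1],
  [[0,0,0],[0,0,0],1],
])

```text
clock: 9.28
eef_pos: [0.5784, 0.0925, 0.1981]
tool_rot: [0.683, 0.731, -0.001, -0.0]
ft_force: [-0.1, -0.7, 0.0]
grip_width: 0.0856
grasp_force: 0.0
```

Run:
```python
from s import *
p,o=look('w4.png',['brown_jar','dropper'])
g=camera('scene')
r=silhouettes('green_jar',g);print(r[0]['conf'],r[0]['bbox'])
cv2.imwrite('pics/w4s.png',np.hstack([cv2.resize(p['image'],(400,300)),cv2.resize(g['image'],(400,300))])[:,:,::-1])
```

```text
[0.578 0.091 0.198] [ 0.683  0.73  -0.001 -0.   ] [ 0.157  0.427  0.183  1.329 -0.001  1.661]
brown_jar 0.75 [240, 165, 303, 249] 271.8 209.4
dropper 0.97 [249, 94, 294, 142] 272.3 118.2
0.95 [329.0, 323.1, 359.1, 374.1]
```

View pics/w4s.png

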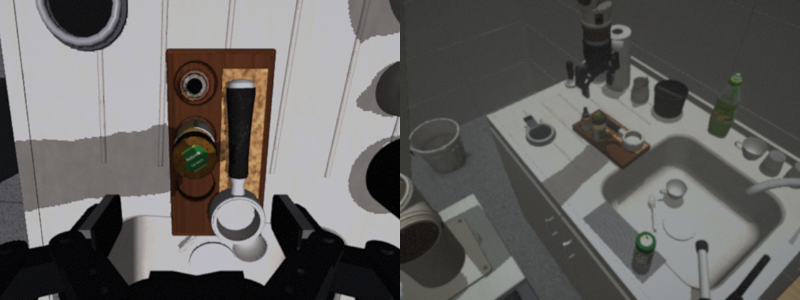

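The green jar stands upright on the mat (about (645,250) in the right half). The brown jar is below the gripper at (195,155), and the dropper at (195,85) is seen from almost straight above.

Call:
drive_tool([
  [[3,1,-30],[0,0,0],1],
  [[0,0,-35],[0,0,0],1],
  [[0,0,-35],[0,0,0],1],
  [[0,0,-24],[0,0,0],1],
  [[0,0,0],[0,0,0],0],
  [[0,0,0],[0,0,0],0],
  [[0,0,0],[0,0,0],0],
  [[0,0,0],[0,0,0],0],
])

```text
clock: 10.2
eef_pos: [0.5834, 0.0923, 0.0777]
tool_rot: [0.684, 0.73, 0.002, 0.001]
ft_force: [-0.2, -0.7, 0.4]
grip_width: 0.0434
grasp_force: 59.9
```

Call:
drive_tool([
  [[0,0,0],[0,0,0],0],
  [[0,0,0],[0,0,0],0],
  [[0,0,0],[0,0,0],0],
])

```text
clock: 10.45
eef_pos: [0.5834, 0.0925, 0.0775]
tool_rot: [0.684, 0.73, 0.002, 0.002]
ft_force: [-0.9, -1.0, 7.1]
grip_width: 0.0431
grasp_force: 60.4
```

Call:
drive_tool([
  [[0,0,15],[0,0,0],0],
  [[0,0,30],[0,0,0],0],
  [[0,0,40],[0,0,0],0],
  [[0,0,30],[0,0,0],0],
  [[-10,-20,0],[0,0,0],0],
  [[-18,-35,0],[0,0,0],0],
  [[-18,-35,0],[0,0,0],0],
  [[-18,-35,0],[0,0,0],0],
])

```text
clock: 11.12
eef_pos: [0.5173, -0.0333, 0.1907]
tool_rot: [0.683, 0.731, 0.001, 0.001]
ft_force: [0.6, -0.4, -1.0]
grip_width: 0.0431
grasp_force: 60.4
```

Call:
drive_tool([
  [[-18,-35,0],[0,0,0],0],
  [[-20,-35,0],[0,0,0],0],
  [[-20,-35,0],[0,0,0],0],
  [[-20,-35,0],[0,0,0],0],
  [[-20,-30,0],[0,0,0],0],
  [[-20,-28,0],[0,0,0],0],
  [[0,0,0],[0,0,0],0],
  [[0,0,0],[0,0,0],0],
])

```text
clock: 11.78
eef_pos: [0.399, -0.2321, 0.1905]
tool_rot: [0.685, 0.729, 0.0, 0.001]
ft_force: [0.2, 0.1, -0.3]
grip_width: 0.0434
grasp_force: 60.5
```

Call:
drive_tool([
  [[0,0,-20],[0,0,0],0],
  [[0,0,-35],[0,0,0],0],
  [[0,0,-32],[0,0,0],0],
  [[0,0,-18],[0,0,0],0],
  [[0,0,-6],[0,0,0],0],
  [[0,0,0],[0,0,0],0],
  [[0,0,0],[0,0,0],0],
])

```text
clock: 12.37
eef_pos: [0.4008, -0.2303, 0.0797]
tool_rot: [0.683, 0.73, 0.0, 0.001]
ft_force: [-0.2, 0.2, -0.9]
grip_width: 0.0432
grasp_force: 60.5
```

Call:
drive_tool([
  [[0,0,-3],[0,0,0],0],
  [[0,0,-2],[0,0,0],0],
  [[0,0,0],[0,0,0],0],
  [[0,0,0],[0,0,0],0],
])

```text
clock: 12.7
eef_pos: [0.4005, -0.231, 0.0747]
tool_rot: [0.683, 0.73, 0.0, 0.001]
ft_force: [0.2, 0.3, 0.2]
grip_width: 0.0429
grasp_force: 60.4
```

Call:
drive_tool([
  [[0,0,-1],[0,0,0],0],
  [[0,0,0],[0,0,0],0],
  [[0,0,0],[0,0,0],0],
])

```text
clock: 12.95
eef_pos: [0.4005, -0.2314, 0.0745]
tool_rot: [0.684, 0.73, 0.0, 0.001]
ft_force: [-1.2, -0.1, 7.3]
grip_width: 0.0431
grasp_force: 61.2
```

Call:
drive_tool([
  [[0,0,0],[0,0,0],1],
  [[0,0,0],[0,0,0],1],
  [[0,0,0],[0,0,0],1],
  [[0,0,0],[0,0,0],1],
  [[0,0,30],[0,0,0],1],
  [[0,0,40],[0,0,0],1],
  [[0,0,40],[0,0,0],1],
  [[0,0,15],[0,0,0],1],
])

```text
clock: 13.62
eef_pos: [0.4018, -0.2318, 0.203]
tool_rot: [0.683, 0.73, 0.001, 0.004]
ft_force: [1.3, -0.5, 0.2]
grip_width: 0.0853
grasp_force: 0.0
```

Call:
drive_tool([
  [[8,18,0],[0,0,7],1],
  [[15,33,0],[0,0,7],1],
  [[15,33,0],[0,0,7],1],
  [[15,33,0],[0,0,7],1],
  [[15,33,0],[0,0,7],1],
  [[15,33,0],[0,0,7],1],
  [[15,33,0],[0,0,7],1],
  [[15,33,0],[0,0,7],1],
])

```text
clock: 14.28
eef_pos: [0.513, 0.0201, 0.1977]
tool_rot: [0.258, 0.966, -0.0, -0.0]
ft_force: [0.2, 0.2, 0.2]
grip_width: 0.0852
grasp_force: 0.0
```

Call:
drive_tool([
  [[15,33,0],[0,0,7],1],
  [[15,33,0],[0,0,7],1],
  [[15,33,0],[0,0,7],1],
  [[14,32,0],[0,0,7],1],
  [[5,10,0],[0,0,5],1],
  [[0,0,0],[0,0,0],1],
  [[0,0,0],[0,0,0],1],
])

```text
clock: 14.87
eef_pos: [0.5763, 0.1599, 0.1969]
tool_rot: [-0.024, 1.0, -0.0, -0.001]
ft_force: [0.0, -0.1, 0.5]
grip_width: 0.0851
grasp_force: 0.0
```

Run:
```python
from s import *
p,o=look('w5.png',['dropper','board','portafilter','stand'])
import pickle;pickle.dump((p,o),open('w5.pkl','wb'))
g=camera('scene')
for n in('green_jar','brown_jar'):
  r=silhouettes(n,g);print(n,r[0]['conf'],r[0]['bbox'])
```

```text
[0.576 0.159 0.197] [-0.023  1.    -0.    -0.001] [ 0.27   0.452  0.22   1.34  -0.     0.223]
dropper 0.7 [248, 164, 292, 222] 270.4 191.9
board 0.72 [30, 148, 316, 286] 186.3 200.8
portafilter 0.83 [38, 212, 281, 292] 138.7 251.1
stand 0.59 [315, 0, 510, 91] 398.5 40.4
green_jar 0.68 [329.1, 324.0, 358.1, 373.4]
brown_jar 0.92 [294.6, 298.1, 324.1, 344.2]
```

View pics/w5.png

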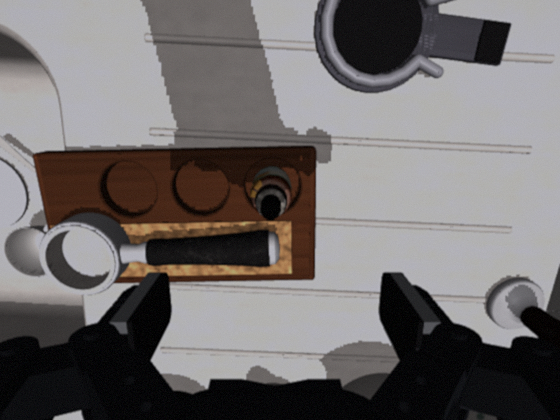

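This view is turned: image right is +y and image down is +x. The empty pockets are at (130,187) and (202,187), the dropper bulb at (271,205) and the portafilter head at (85,255). The stand is at (378,30), with its arm's handle rest ending at (495,43).

Run:
```python
from s import *
import pickle
p,o=pickle.load(open('w5.pkl','rb'))
f=lambda u,z:onz(p,u,z)[:2].round(4)
print('pockets',f((129,187),.022),f((202,186),.022))
print('board corners',f((36,154),.022),f((316,147),.022),f((315,277),.022))
print('dropper bulb',f((271,207),.109))
print('pf end',f((279,248),.041),'neck-handle',f((146,253),.041),'head',f((83.5,250.5),.053))
# stand: seat disc, arm edges, rest corners
print('seat',f((378,34),.0105),'rest',[f(q,.0095) for q in((481,20),(510,22),(502,66),(474,61))])
print('arm edges',[f(q,.006) for q in((440,12),(478,19),(438,56),(473,60))])
print('lips',f((441,72),.0145))
g=cv2.cvtColor(p['image'],cv2.COLOR_RGB2GRAY)
cv2.imwrite('pics/w5s.png',cv2.resize(p['image'][0:100,310:520,::-1],None,fx=3.8,fy=3.8,interpolation=2))
```

```text
pockets [0.58  0.027] [0.576 0.094]
board corners [ 0.554 -0.054] [0.536 0.195] [0.662 0.204]
dropper bulb [0.569 0.158]
pf end [0.626 0.167] neck-handle [0.636 0.046] head [ 0.631 -0.004]
seat [0.44  0.241] rest [array([0.425, 0.326]), array([0.426, 0.351]), array([0.46 , 0.352]), array([0.457, 0.327])]
arm edges [array([0.42 , 0.292]), array([0.424, 0.325]), array([0.454, 0.297]), array([0.456, 0.328])]
lips [0.468 0.298]
```

View pics/w5s.png

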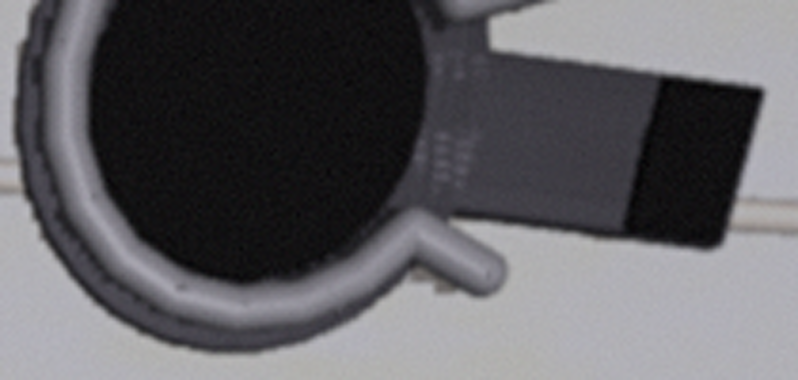

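Call:
drive_tool([
  [[-2,-1,-25],[0,0,0],1],
  [[0,0,-35],[0,0,0],1],
  [[0,0,-35],[0,0,0],1],
  [[0,0,-30],[0,0,0],1],
  [[0,0,-20],[0,0,0],1],
  [[0,0,-7],[0,0,0],1],
  [[0,0,0],[0,0,0],1],
  [[0,0,0],[0,0,0],1],
])

```text
clock: 15.93
eef_pos: [0.5753, 0.1583, 0.0467]
tool_rot: [-0.024, 1.0, 0.0, 0.0]
ft_force: [0.7, -1.1, 0.9]
grip_width: 0.0854
grasp_force: 0.0
```

Call:
drive_tool([
  [[0,0,0],[0,0,0],0],
  [[0,0,0],[0,0,0],0],
  [[0,0,0],[0,0,0],0],
  [[0,0,0],[0,0,0],0],
  [[0,0,0],[0,0,0],0],
  [[0,0,0],[0,0,0],0],
  [[0,0,0],[0,0,0],0],
])

```text
clock: 16.52
eef_pos: [0.5756, 0.1583, 0.0472]
tool_rot: [-0.024, 1.0, 0.0, 0.001]
ft_force: [-0.5, -1.5, 5.4]
grip_width: 0.03
grasp_force: 59.0
```

Call:
drive_tool([
  [[0,0,15],[0,0,0],0],
  [[0,0,30],[0,0,0],0],
  [[0,0,40],[0,0,0],0],
  [[0,0,30],[0,0,0],0],
  [[-10,-20,0],[0,0,0],0],
  [[-18,-32,0],[0,0,0],0],
  [[-18,-32,0],[0,0,0],0],
  [[-18,-32,0],[0,0,0],0],
])

```text
clock: 17.18
eef_pos: [0.5096, 0.0417, 0.1607]
tool_rot: [-0.025, 1.0, 0.0, -0.0]
ft_force: [0.3, 0.3, -0.6]
grip_width: 0.0302
grasp_force: 59.4
```

Call:
drive_tool([
  [[-20,-33,0],[0,0,0],0],
  [[-20,-33,0],[0,0,0],0],
  [[-20,-35,0],[0,0,0],0],
  [[-20,-35,0],[0,0,0],0],
  [[-18,-32,0],[0,0,0],0],
  [[-16,-24,0],[0,0,0],0],
  [[0,0,0],[0,0,0],0],
  [[0,0,0],[0,0,0],0],
])

```text
clock: 17.85
eef_pos: [0.3958, -0.1505, 0.1609]
tool_rot: [-0.022, 1.0, 0.0, 0.0]
ft_force: [-0.1, 0.5, -0.0]
grip_width: 0.03
grasp_force: 59.5
```

Call:
drive_tool([
  [[0,0,-20],[0,0,0],0],
  [[0,0,-35],[0,0,0],0],
  [[0,0,-32],[0,0,0],0],
  [[0,0,-18],[0,0,0],0],
  [[0,0,-5],[0,0,0],0],
  [[0,0,0],[0,0,0],0],
  [[0,0,0],[0,0,0],0],
])

```text
clock: 18.43
eef_pos: [0.3978, -0.1492, 0.0515]
tool_rot: [-0.025, 1.0, -0.0, 0.0]
ft_force: [0.1, 0.1, -0.5]
grip_width: 0.03
grasp_force: 59.5
```

Call:
drive_tool([
  [[0,0,-4],[0,0,0],0],
  [[0,0,-3],[0,0,0],0],
  [[0,0,0],[0,0,0],0],
  [[0,0,0],[0,0,0],0],
])

```text
clock: 18.77
eef_pos: [0.3971, -0.1497, 0.0444]
tool_rot: [-0.024, 1.0, -0.0, 0.001]
ft_force: [0.4, 0.1, -0.9]
grip_width: 0.03
grasp_force: 59.5
```

Call:
drive_tool([
  [[0,0,-1.5],[0,0,0],0],
  [[0,0,0],[0,0,0],0],
  [[0,0,0],[0,0,0],0],
])

```text
clock: 19.02
eef_pos: [0.3976, -0.1499, 0.0441]
tool_rot: [-0.024, 1.0, -0.0, 0.001]
ft_force: [-3.1, 1.2, 10.9]
grip_width: 0.0306
grasp_force: 60.4
```

Call:
drive_tool([
  [[0,0,0],[0,0,0],0.55],
  [[0,0,0],[0,0,0],0.55],
  [[0,0,0],[0,0,0],0.55],
  [[0,0,0],[0,0,0],0.55],
  [[0,0,30],[0,0,0],0.55],
  [[0,0,40],[0,0,0],0.55],
  [[0,0,40],[0,0,0],0.55],
  [[0,0,40],[0,0,0],0.8],
])

```text
clock: 19.68
eef_pos: [0.3959, -0.1494, 0.1937]
tool_rot: [-0.024, 1.0, 0.0, -0.001]
ft_force: [1.5, -0.6, 0.9]
grip_width: 0.0578
grasp_force: 0.0
```

Call:
drive_tool([
  [[10,10,0],[0,0,-7],1],
  [[20,18,0],[0,0,-7],1],
  [[20,18,0],[0,0,-7],1],
  [[20,18,0],[0,0,-7],1],
  [[20,18,0],[0,0,-7],1],
  [[20,18,0],[0,0,-7],1],
  [[20,18,0],[0,0,-7],1],
  [[20,18,0],[0,0,-7],1],
])

```text
clock: 20.35
eef_pos: [0.5474, -0.0126, 0.1919]
tool_rot: [0.451, 0.893, -0.0, -0.0]
ft_force: [0.2, -0.4, -0.0]
grip_width: 0.0857
grasp_force: 0.0
```

Call:
drive_tool([
  [[20,18,0],[0,0,-7],1],
  [[20,18,0],[0,0,-7],1],
  [[20,18,0],[0,0,-7],1],
  [[18,16,0],[0,0,-7],1],
  [[8,8,0],[0,0,-3.8],1],
  [[0,0,0],[0,0,0],1],
  [[0,0,0],[0,0,0],1],
])

```text
clock: 20.93
eef_pos: [0.6324, 0.0647, 0.1913]
tool_rot: [0.675, 0.738, -0.001, -0.001]
ft_force: [0.1, 0.2, -0.6]
grip_width: 0.0856
grasp_force: 0.0
```

Run:
```python
from s import *
p,o=look('w6.png',['portafilter'])
import pickle;pickle.dump((p,o),open('w6.pkl','wb'))
g=camera('scene')
for n in('green_jar','brown_jar','dropper'):
  r=silhouettes(n,g);print(n,r[0]['conf'],r[0]['bbox'])
cv2.imwrite('pics/w6s.png',np.hstack([cv2.resize(p['image'],(400,300)),cv2.resize(g['image'],(400,300))])[:,:,::-1])
m=o['portafilter']
for y in range(0,330,12):
    xs=np.nonzero(m[y])[0]
    if len(xs): print(y,xs.min(),xs.max(),onz(p,(xs.mean(),y),.041)[:2])
```

```text
[0.632 0.064 0.192] [ 0.675  0.738 -0.001 -0.   ] [ 0.101  0.533  0.335  1.375 -0.     1.584]
portafilter 0.81 [234, 66, 314, 317] 275.0 207.4
green_jar 0.77 [327.1, 322.2, 357.7, 375.5]
brown_jar 0.93 [296.7, 295.2, 324.0, 343.0]
dropper 0.85 [272.7, 278.8, 291.0, 308.9]
72 258 293 [0.624 0.164]
84 255 296 [0.625 0.155]
96 255 296 [0.626 0.146]
108 256 295 [0.627 0.137]
120 257 293 [0.627 0.128]
132 258 292 [0.628 0.119]
144 259 292 [0.629 0.109]
156 260 291 [0.63  0.099]
168 260 290 [0.631 0.089]
180 261 289 [0.632 0.079]
192 261 288 [0.632 0.069]
204 261 289 [0.633 0.059]
216 263 287 [0.634 0.048]
228 266 284 [0.635 0.037]
240 253 297 [0.636 0.026]
252 242 307 [0.637 0.014]
264 238 311 [0.638 0.003]
276 235 314 [ 0.639 -0.009]
288 236 313 [ 0.64  -0.021]
300 242 307 [ 0.641 -0.033]
312 258 291 [ 0.642 -0.046]
```

View pics/w6s.png

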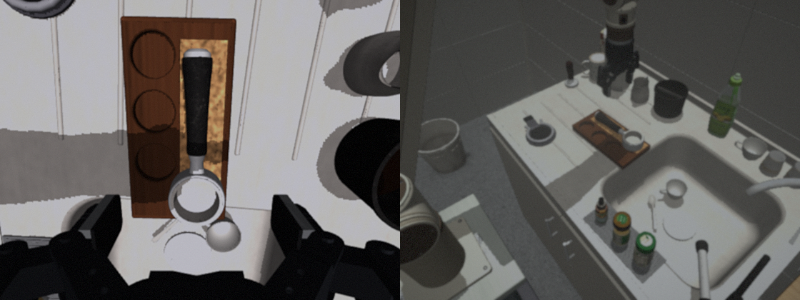

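The three items stand upright on the mat at (600,210), (622,228) and (645,243) in the right half. The portafilter is centred under the gripper, so I descend onto its handle just behind the neck.

Call:
drive_tool([
  [[1,1,-25],[0,0,0],1],
  [[0,0,-35],[0,0,0],1],
  [[0,0,-35],[0,0,0],1],
  [[0,0,-30],[0,0,0],1],
  [[0,0,-20],[0,0,0],1],
  [[0,0,-9],[0,0,0],1],
  [[0,0,0],[0,0,0],1],
  [[0,0,0],[0,0,0],1],
])

```text
clock: 21.9
eef_pos: [0.634, 0.0651, 0.0391]
tool_rot: [0.676, 0.737, 0.0, 0.0]
ft_force: [0.3, -0.1, 0.9]
grip_width: 0.0853
grasp_force: 0.0
```

Call:
drive_tool([
  [[0,0,0],[0,0,0],0],
  [[0,0,0],[0,0,0],0],
  [[0,0,0],[0,0,0],0],
  [[0,0,0],[0,0,0],0],
  [[0,0,0],[0,0,0],0],
  [[0,0,0],[0,0,0],0],
  [[0,0,0],[0,0,0],0],
])

```text
clock: 22.48
eef_pos: [0.634, 0.0655, 0.0396]
tool_rot: [0.676, 0.737, 0.001, 0.0]
ft_force: [-1.7, -0.2, 6.2]
grip_width: 0.0237
grasp_force: 58.7
```

Call:
drive_tool([
  [[0,0,10],[0,0,0],0],
  [[0,0,25],[0,0,0],0],
  [[0,0,38],[0,0,0],0],
  [[0,0,38],[0,0,0],0],
  [[0,0,38],[0,0,0],0],
  [[-10,15,30],[0,0,0],0],
  [[-20,30,15],[0,0,0],0],
  [[-20,30,10],[0,0,0],0],
])

```text
clock: 23.15
eef_pos: [0.5843, 0.1403, 0.2449]
tool_rot: [0.677, 0.736, 0.002, 0.001]
ft_force: [-0.5, 0.7, -5.6]
grip_width: 0.0234
grasp_force: 59.7
```

Call:
drive_tool([
  [[-20,30,5],[0,0,0],0],
  [[-20,30,0],[0,0,0],0],
  [[-10,15,0],[0,0,0],0],
  [[0,0,0],[0,0,0],0],
  [[0,0,0],[0,0,0],0],
])

```text
clock: 23.57
eef_pos: [0.5325, 0.2163, 0.2468]
tool_rot: [0.675, 0.738, -0.001, -0.0]
ft_force: [0.0, -0.0, -3.8]
grip_width: 0.0233
grasp_force: 59.7
```

Run:
```python
from s import *
p,o=look('w7.png',['portafilter','stand'])
import pickle;pickle.dump((p,o),open('w7.pkl','wb'))
cv2.imwrite('pics/w7s.png',cv2.resize(p['image'][:,:,::-1],(800,600),interpolation=2))
```

```text
[0.533 0.215 0.247] [ 0.675  0.737 -0.001 -0.   ] [ 0.384  0.388  0.251  1.435 -0.001  1.867]
portafilter 0.91 [231, 16, 325, 384] 276.0 186.0
stand 0.85 [134, 31, 232, 196] 186.0 126.3
```

View pics/w7s.png

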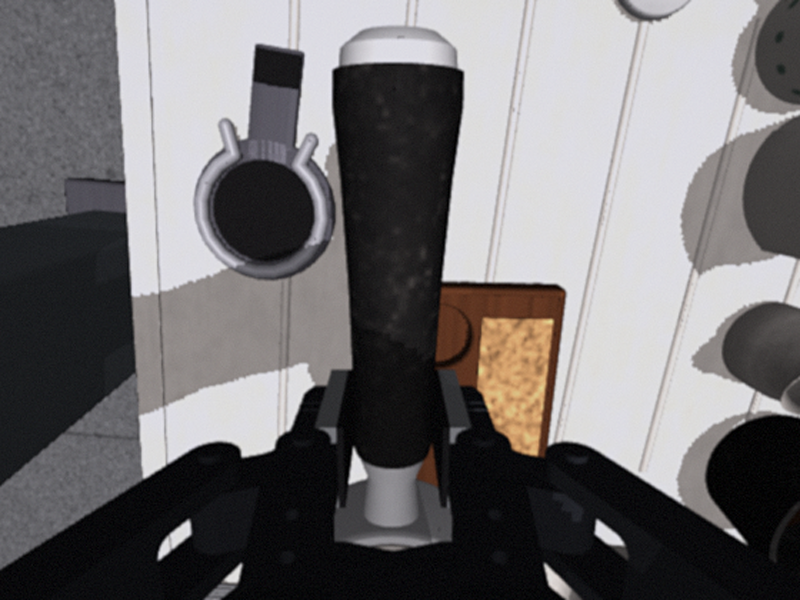

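The portafilter hangs level in the gripper with its handle straight up the image (column ~398 of 800). The stand ring is at (265,207), with the rest at (278,65), which is nearly parallel. I'll fit the stand's pose in several views.

```bash
cat > st.py <<'E'
from s import *
import pickle
from scipy.optimize import minimize
t=np.linspace(0,2*np.pi,60)
def fit(p,M,off=None):
    def mask(v):
        x,y,a=v;c,s=np.cos(a),np.sin(a)
        m=np.zeros((420*4,560*4),np.uint8)
        def f(L):
            L=np.array(L);P=np.c_[x+c*L[:,0]-s*L[:,1],y+s*L[:,0]+c*L[:,1],L[:,2]]
            cv2.fillConvexPoly(m,cv2.convexHull((proj(p,P)*4+1.5).astype(np.float32)).round().astype(int),1)
        f([(.053*np.cos(q),.053*np.sin(q),h) for q in t for h in(0,.006)])
        f([(r*np.cos(q),r*np.sin(q),h) for q in t for r,h in((.049,.0145),(.046,.019))])
        f([(X,Y,h) for X in(.0,.110) for Y in(-.016,.016) for h in(.0,.0095)])
        for S in(1,-1):
            f([(X+dx,S*(Y+dy),.0145) for X,Y in((.042,.022),(.062,.030)) for dx,dy in((.004,-.003),(-.004,.003))])
        return cv2.resize(m*1.0,(560,420),interpolation=cv2.INTER_AREA)
    def cost(v):
        m=mask((v[0]/100,v[1]/100,v[2]/10));return -np.minimum(m,M).sum()/np.maximum(m,M).sum()
    x0=np.array([43.6,24.2,15.2]);best=None
    r=minimize(cost,x0,method='Nelder-Mead',options=dict(initial_simplex=[x0,x0+[1,0,0],x0+[0,1,0],x0+[0,0,1]],xatol=1e-3,fatol=1e-5))
    return r.x[:2]/100,np.degrees(r.x[2]/10),-r.fun
E
python3 - <<'E'
from st import *
for f in('w1','w5','w7'):
    p,o=pickle.load(open(f+'.pkl','rb'));print(f,fit(p,o['stand']))
for n in('scene','side'):
    p=camera(n);r=silhouettes('stand',p);print(n,fit(p,r[0]['region']),r[0]['bbox'])
p,o=pickle.load(open('w7.pkl','rb'))
k=1/1.4286
print('rest end/near',[onz(p,(u*k,v*k),.0095)[:2].round(4) for u,v in((256,44),(304,48),(253,84),(301,87))])
print('seat',onz(p,(265*k,211*k),.0095))
ob=get_obs();T=ob['eef_pos'];a=np.radians(95.1)
print('handle predicted',[proj(p,[T[0]+q*np.cos(a),T[1]+q*np.sin(a),T[2]+.0014])[0].round(1) for q in(.0,.05,.1)])
M=o['portafilter']
for y in(60,120,180,240,280): xs=np.nonzero(M[y])[0];print(y,(xs.min()+xs.max())/2)
E
```

```text
w1 (array([0.434, 0.24 ]), np.float64(85.86882653937212), np.float64(0.9664177773974313))
w5 (array([0.433, 0.24 ]), np.float64(85.48093043699913), np.float64(0.9726607243022592))
w7 (array([0.433, 0.241]), np.float64(85.50988245324059), np.float64(0.9577977913198751))
scene (array([0.434, 0.241]), np.float64(86.11372522094494), np.float64(0.9498479573399145)) [170.4, 161.1, 217.8, 203.7]
side (array([0.437, 0.248]), np.float64(86.62677165734144), np.float64(0.938003524672709)) [195.0, 171.3, 234.2, 205.5]
rest end/near [array([0.427, 0.352]), array([0.46 , 0.352]), array([0.425, 0.327]), array([0.459, 0.328])]
seat [0.435 0.24  0.01 ]
handle predicted [array([276.8, 283.5]), array([277.1, 171.4]), array([277.4,  34.5])]
60 278.0
120 277.0
180 276.0
240 275.0
280 274.0
```

Run:
```python
from st import *
p,o=pickle.load(open('w7.pkl','rb'));T=get_obs()['eef_pos'];a=np.radians(94.4);q=np.linspace(0,6.28,60)
def P(t,r): return np.array([[T[0]+t*np.cos(a)+r*np.cos(w)*np.sin(a),T[1]+t*np.sin(a)-r*np.cos(w)*np.cos(a),T[2]+.0014+r*np.sin(w)] for w in q])
for t in np.arange(.094,.113,.002): print('end',t.round(3),[proj(p,P(t,r))[:,1].min().round(1) for r in(.010,.014,.017)])
for t in np.arange(-.026,-.007,.002): print('front',t.round(3),[ (proj(p,P(t,r))[:,1].max().round(1),proj(p,P(t,r))[:,1].min().round(1)) for r in(.012,.017)])
```

```text
end 0.094 [np.float64(48.1), np.float64(46.1), np.float64(44.5)]
end 0.096 [np.float64(41.6), np.float64(39.4), np.float64(37.7)]
end 0.098 [np.float64(35.1), np.float64(32.7), np.float64(30.8)]
end 0.1 [np.float64(28.6), np.float64(25.9), np.float64(23.8)]
end 0.102 [np.float64(22.0), np.float64(19.1), np.float64(16.8)]
end 0.104 [np.float64(15.3), np.float64(12.1), np.float64(9.6)]
end 0.106 [np.float64(8.5), np.float64(5.1), np.float64(2.4)]
end 0.108 [np.float64(1.7), np.float64(-1.9), np.float64(-4.8)]
end 0.11 [np.float64(-5.2), np.float64(-9.1), np.float64(-12.2)]
end 0.112 [np.float64(-12.1), np.float64(-16.3), np.float64(-19.6)]
front -0.026 [(np.float64(351.2), np.float64(319.4)), (np.float64(359.0), np.float64(313.8))]
front -0.024 [(np.float64(347.2), np.float64(315.8)), (np.float64(355.0), np.float64(310.3))]
front -0.022 [(np.float64(343.2), np.float64(312.3)), (np.float64(350.9), np.float64(306.8))]
front -0.02 [(np.float64(339.2), np.float64(308.7)), (np.float64(346.8), np.float64(303.3))]
front -0.018 [(np.float64(335.2), np.float64(305.1)), (np.float64(342.6), np.float64(299.8))]
front -0.016 [(np.float64(331.1), np.float64(301.5)), (np.float64(338.5), np.float64(296.2))]
front -0.014 [(np.float64(327.0), np.float64(297.8)), (np.float64(334.2), np.float64(292.7))]
front -0.012 [(np.float64(322.9), np.float64(294.1)), (np.float64(330.0), np.float64(289.1))]
front -0.01 [(np.float64(318.7), np.float64(290.4)), (np.float64(325.7), np.float64(285.5))]
front -0.008 [(np.float64(314.5), np.float64(286.7)), (np.float64(321.4), np.float64(281.8))]
```

Call:
drive_tool([
  [[-8,8,0],[0,0,-1],0],
  [[-16,16,-10],[0,0,-1.7],0],
  [[-20,21,-25],[0,0,-2],0],
  [[-20,21,-30],[0,0,-2],0],
  [[-18,20,-30],[0,0,-2],0],
  [[-11,12,-30],[0,0,0],0],
  [[0,0,-25],[0,0,0],0],
  [[0,0,0],[0,0,0],0],
])

```text
clock: 24.58
eef_pos: [0.4366, 0.3112, 0.092]
tool_rot: [0.729, 0.684, -0.005, -0.001]
ft_force: [-0.7, -2.4, -4.9]
grip_width: 0.0236
grasp_force: 60.1
```

Call:
drive_tool([
  [[0,0,0],[0,0,0],0],
  [[0,0,0],[0,0,0],0],
])

```text
clock: 24.75
eef_pos: [0.4424, 0.3136, 0.099]
tool_rot: [0.73, 0.683, 0.001, 0.0]
ft_force: [1.5, 0.7, -4.7]
grip_width: 0.0238
grasp_force: 60.0
```

Run:
```python
from s import *
o=get_obs();print(o['eef_pos'],o['tool_rot'],np.degrees(2*np.arctan2(o['tool_rot'][1],o['tool_rot'][0]))-90)
a=camera('scene')
cv2.imwrite('pics/s1.png',cv2.resize(a['image'][120:240,130:270,::-1],None,fx=5,fy=5,interpolation=2))
```

```text
[0.442 0.314 0.099] [0.73  0.683 0.001 0.   ] -3.805856617775518
```

View pics/s1.png

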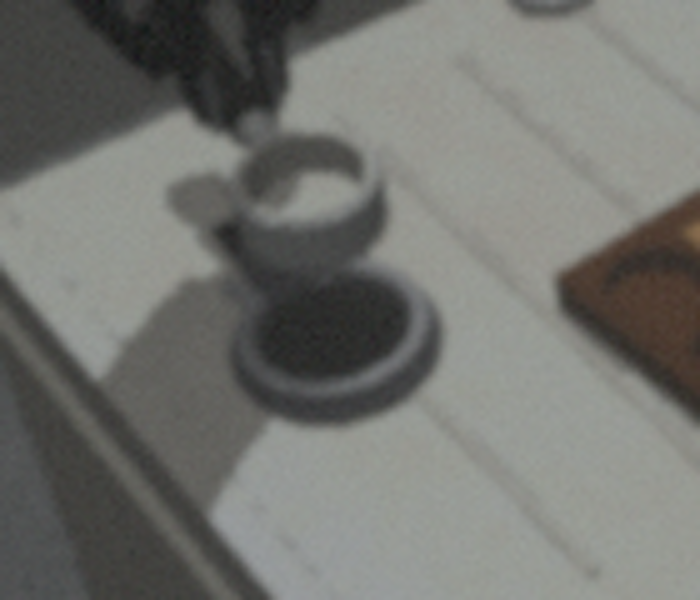

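The head is above the ring in this crop, with its rim centred near (313,183) and the ring centred near (336,332).

Run:
```python
from st import *
from scipy.optimize import minimize
ob=get_obs();T=ob['eef_pos'];zu=T[2]-.0156
t=np.linspace(0,6.28,60)
for n in('scene','side'):
    p=camera(n);M=silhouettes('portafilter',p);S=silhouettes('stand',p)
    print(n,M[0]['conf'],M[0]['bbox'],S[0]['bbox'] if S else None)
    R=M[0]['region']
    def prj(x,y): return proj(p,[(x+.035*np.cos(q),y+.035*np.sin(q),h) for q in t for h in(zu,zu+.029)])
    b=M[0]['bbox']
    def cost(v):
        P=prj(*(v/100));return (P[:,0].max()-b[2])**2+(P[:,1].max()-b[3])**2
    r=minimize(cost,[43.6,24.2],method='Nelder-Mead');print('head (right,bottom edges)',r.x/100,r.fun)
    if n=='scene': print('head',onz(p,(192.6,156.8),zu+.029),'ring',onz(p,(197.2,186.4),.0165))
print('expected head',T[:2]-.0725*np.array([np.cos(np.radians(85.6)),np.sin(np.radians(85.6))]))
```

```text
scene 0.87 [157.3, 116.9, 204.6, 173.5] [171.9, 167.3, 218.6, 203.2]
head (right,bottom edges) [0.432 0.245] 1.6044740975362967e-08
head [0.436 0.229 0.113] ring [0.433 0.233 0.016]
side 0.67 [198.7, 133.3, 224.4, 175.2] [194.6, 174.8, 232.8, 205.7]
head (right,bottom edges) [0.439 0.246] 1.4206506108372382e-08
expected head [0.437 0.242]
```

Call:
drive_tool([
  [[-3,-1,0],[0,0,0],0],
  [[0,0,-15],[0,0,0],0],
  [[0,0,-20],[0,0,0],0],
  [[0,0,-15],[0,0,0],0],
  [[0,0,-5],[0,0,0],0],
  [[0,0,0],[0,0,0],0],
  [[0,0,0],[0,0,0],0],
])

```text
clock: 25.68
eef_pos: [0.4378, 0.3124, 0.0427]
tool_rot: [0.73, 0.684, -0.0, -0.0]
ft_force: [0.8, 0.1, -4.0]
grip_width: 0.0232
grasp_force: 60.0
```

Call:
drive_tool([
  [[1.5,0,-4],[0,0,0],0],
  [[0,0,-4],[0,0,0],0],
  [[0,0,-3],[0,0,0],0],
  [[0,0,0],[0,0,0],0],
  [[0,0,0],[0,0,0],0],
])

```text
clock: 26.1
eef_pos: [0.4391, 0.3122, 0.0313]
tool_rot: [0.73, 0.684, -0.0, -0.0]
ft_force: [0.2, -0.2, -4.9]
grip_width: 0.0234
grasp_force: 60.0
```

Call:
drive_tool([
  [[0,0,-2],[0,0,0],0],
  [[0,0,-1],[0,0,0],0],
  [[0,0,0],[0,0,0],0],
  [[0,0,0],[0,0,0],0],
])

```text
clock: 26.43
eef_pos: [0.4391, 0.3123, 0.0283]
tool_rot: [0.73, 0.684, -0.0, -0.0]
ft_force: [-0.0, -0.1, -4.3]
grip_width: 0.0237
grasp_force: 60.0
```

Call:
drive_tool([
  [[0,0,-2],[0,0,0],0],
  [[0,0,0],[0,0,0],0],
  [[0,0,0],[0,0,0],0],
])

```text
clock: 26.68
eef_pos: [0.4393, 0.3124, 0.0264]
tool_rot: [0.73, 0.684, 0.0, 0.0]
ft_force: [0.1, 0.5, -3.8]
grip_width: 0.0236
grasp_force: 60.0
```

Call:
drive_tool([
  [[0,0,-1],[0,0,0],0],
  [[0,0,0],[0,0,0],0],
  [[0,0,0],[0,0,0],0],
])

```text
clock: 26.93
eef_pos: [0.4393, 0.3125, 0.0255]
tool_rot: [0.73, 0.684, 0.0, 0.0]
ft_force: [-1.0, 0.2, -2.2]
grip_width: 0.0237
grasp_force: 60.0
```

Contact is starting; one more millimetre, then release.

Call:
drive_tool([
  [[0,0,-1],[0,0,0],0],
  [[0,0,0],[0,0,0],0],
  [[0,0,0],[0,0,0],0],
])

```text
clock: 27.18
eef_pos: [0.4394, 0.3127, 0.0249]
tool_rot: [0.73, 0.684, 0.0, -0.0]
ft_force: [-0.2, 1.6, -0.0]
grip_width: 0.0236
grasp_force: 60.3
```

Call:
drive_tool([
  [[0,0,0],[0,0,0],0.5],
  [[0,0,0],[0,0,0],0.5],
  [[0,0,0],[0,0,0],0.7],
  [[0,0,0],[0,0,0],0.7],
  [[0,0,15],[0,0,0],0.7],
  [[0,0,35],[0,0,0],1],
  [[0,0,40],[0,0,0],1],
  [[0,0,40],[0,0,0],1],
])

```text
clock: 27.85
eef_pos: [0.4385, 0.3117, 0.1552]
tool_rot: [0.73, 0.684, -0.001, -0.0]
ft_force: [0.9, 1.5, 0.4]
grip_width: 0.0851
grasp_force: 0.0
```

Call:
drive_tool([
  [[10,-10,10],[0,0,0],1],
  [[20,-20,20],[0,0,0],1],
  [[20,-20,20],[0,0,0],1],
  [[20,-10,0],[0,0,0],1],
  [[0,0,0],[0,0,0],1],
  [[0,0,0],[0,0,0],1],
])

```text
clock: 28.35
eef_pos: [0.5099, 0.2516, 0.2044]
tool_rot: [0.731, 0.683, 0.0, -0.0]
ft_force: [0.2, 0.3, 0.2]
grip_width: 0.0857
grasp_force: 0.0
```

Run:
```python
from s import *
p,o=look('w8.png',['portafilter','stand'])
a=camera('scene');b=camera('side')
c=lambda q,x,y:cv2.resize(q['image'][y:y+90,x:x+120],(400,300),interpolation=2)
cv2.imwrite('pics/w8s.png',np.vstack([np.hstack([c(a,140,130),c(b,160,140)]),np.hstack([cv2.resize(p['image'],(400,300)),cv2.resize(p['image'][0:210,80:360],(400,300))])])[:,:,::-1])
```

```text
[0.509 0.252 0.204] [ 0.73   0.683 -0.001 -0.   ] [0.46  0.389 0.141 1.324 0.    2.096]
portafilter 0.57 [150, 0, 234, 250] 189.8 139.1
stand 0.92 [145, 82, 252, 251] 206.6 176.8
```

View pics/w8s.png

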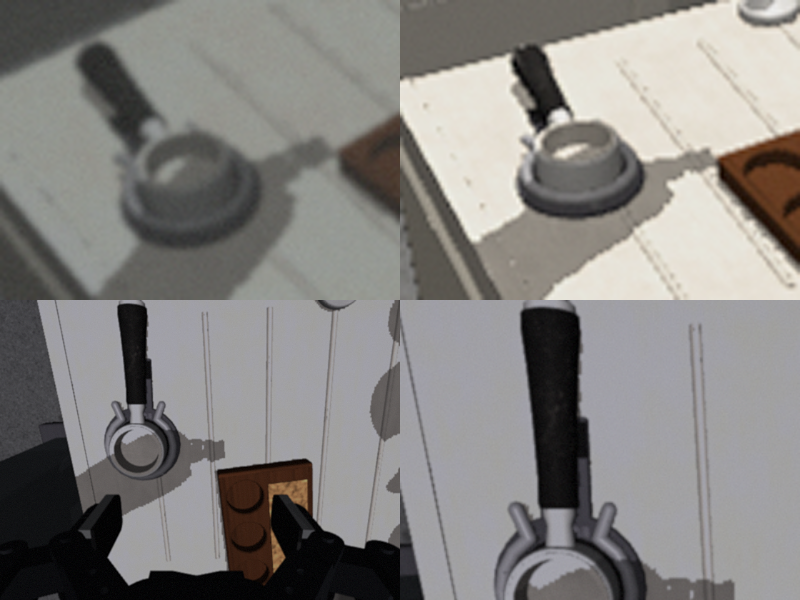

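The portafilter head sits inside the horseshoe, the neck passes between the lips, and the handle lies over the arm. I'll check its pose numerically, along with the items on the mat.

Run:
```python
from s import *
from scipy.optimize import minimize
t=np.linspace(0,6.28,60)
def run(p,M,z0):
    def mask(v):
        x,y,a=v[0]/100,v[1]/100,v[2]/10;c,s=np.cos(a),np.sin(a);m=np.zeros((1680,2240),np.uint8)
        def f(L):
            L=np.array(L);P=np.c_[x+c*L[:,0]-s*L[:,1],y+s*L[:,0]+c*L[:,1],z0+L[:,2]]
            cv2.fillConvexPoly(m,cv2.convexHull((proj(p,P)*4+1.5).astype(np.float32)).round().astype(int),1)
        f([(-.07+.035*np.cos(q),.035*np.sin(q),h) for q in t for h in(0.004,.029)])
        f([(X,.008*S,h) for X in(-.038,-.012) for S in(-1,1) for h in(.009,.025)])
        f([(X,r*np.cos(q),.017+r*np.sin(q)) for X,r in((-.012,.0125),(.09,.017),(.105,.015)) for q in t])
        return cv2.resize(m*1.0,(560,420),interpolation=cv2.INTER_AREA)
    cost=lambda v:(lambda m:-np.minimum(m,M).sum()/np.maximum(m,M).sum())(mask(v))
    x0=np.array([43.9,31.,14.95])
    r=minimize(cost,x0,method='Nelder-Mead',options=dict(initial_simplex=[x0,x0+[1,0,0],x0+[0,1,0],x0+[0,0,.5]]))
    a=r.x[2]/10;o=r.x[:2]/100;print(o,np.degrees(a),-r.fun,'head',o-.07*np.array([np.cos(a),np.sin(a)]))
for n in('wrist','scene','side'):
    p=camera(n);run(p,silhouettes('portafilter',p)[0]['region'],.0095)
```

```text
[0.439 0.31 ] 85.03616157193447 0.945437748883967 head [0.433 0.24 ]
[0.439 0.309] 85.61391544412058 0.8960189466561408 head [0.433 0.239]
[0.443 0.318] 86.3849282052277 0.8995859213250518 head [0.439 0.248]
```

The portafilter is seated: the head matches the stand centre within 1 mm and the yaw within 1°. Now I return the jars, green first.

Call:
drive_tool([
  [[-4,-20,0],[0,0,1],1],
  [[-7,-38,0],[0,0,1],1],
  [[-7,-38,0],[0,0,1],1],
  [[-7,-38,0],[0,0,1],1],
  [[-7,-38,0],[0,0,1],1],
  [[-7,-38,0],[0,0,1],1],
  [[-7,-38,0],[0,0,1.4],1],
  [[-7,-38,0],[0,0,0],1],
])

```text
clock: 29.57
eef_pos: [0.4556, -0.0352, 0.2047]
tool_rot: [0.684, 0.73, 0.0, 0.0]
ft_force: [0.5, 0.3, 0.2]
grip_width: 0.0858
grasp_force: 0.0
```

Call:
drive_tool([
  [[-7,-38,0],[0,0,0],1],
  [[-7,-38,0],[0,0,0],1],
  [[-7,-38,0],[0,0,0],1],
  [[-7,-38,0],[0,0,0],1],
  [[-7,-38,0],[0,0,0],1],
  [[-7,-38,0],[0,0,0],1],
  [[-7,-38,0],[0,0,0],1],
  [[-2,-5,0],[0,0,0],1],
])

```text
clock: 30.23
eef_pos: [0.4043, -0.3101, 0.2045]
tool_rot: [0.686, 0.727, -0.001, 0.001]
ft_force: [0.3, 0.2, -0.2]
grip_width: 0.0855
grasp_force: 0.0
```

Call:
drive_tool([
  [[0,0,0],[0,0,0],1],
  [[0,0,0],[0,0,0],1],
])

```text
clock: 30.4
eef_pos: [0.4049, -0.3045, 0.2042]
tool_rot: [0.685, 0.729, 0.0, -0.0]
ft_force: [-0.3, 0.1, -0.2]
grip_width: 0.0854
grasp_force: 0.0
```

Call:
drive_tool([
  [[0,0,-25],[0,0,0],1],
  [[0,0,-35],[0,0,0],1],
  [[0,0,-35],[0,0,0],1],
  [[0,0,-26],[0,0,0],1],
  [[0,0,-10],[0,0,0],1],
  [[0,0,0],[0,0,0],1],
  [[0,0,0],[0,0,0],1],
])

```text
clock: 30.98
eef_pos: [0.4059, -0.3038, 0.0741]
tool_rot: [0.683, 0.73, 0.0, 0.0]
ft_force: [-0.2, -0.3, -0.5]
grip_width: 0.0853
grasp_force: 0.0
```

Call:
drive_tool([
  [[0,0,0],[0,0,0],0],
  [[0,0,0],[0,0,0],0],
  [[0,0,0],[0,0,0],0],
  [[0,0,0],[0,0,0],0],
  [[0,0,0],[0,0,0],0],
  [[0,0,0],[0,0,0],0],
  [[0,0,0],[0,0,0],0],
])

```text
clock: 31.57
eef_pos: [0.4055, -0.3056, 0.0752]
tool_rot: [0.684, 0.729, -0.0, 0.001]
ft_force: [-2.0, -0.2, 6.2]
grip_width: 0.0438
grasp_force: 59.8
```

Call:
drive_tool([
  [[0,0,15],[0,0,0],0],
  [[0,0,35],[0,0,0],0],
  [[0,0,40],[0,0,0],0],
  [[0,0,35],[0,0,0],0],
  [[8,18,0],[0,0,0],0],
  [[17,33,0],[0,0,0],0],
  [[19,35,0],[0,0,0],0],
  [[19,35,0],[0,0,0],0],
])

```text
clock: 32.23
eef_pos: [0.4686, -0.183, 0.1994]
tool_rot: [0.685, 0.729, 0.0, 0.001]
ft_force: [0.6, -0.6, -1.4]
grip_width: 0.0441
grasp_force: 61.0
```

Call:
drive_tool([
  [[19,35,0],[0,0,0],0],
  [[19,35,0],[0,0,0],0],
  [[19,35,0],[0,0,0],0],
  [[19,35,0],[0,0,0],0],
  [[19,35,0],[0,0,0],0],
  [[14,25,0],[0,0,0],0],
  [[7,13,0],[0,0,0],0],
  [[0,0,0],[0,0,0],0],
])

```text
clock: 32.9
eef_pos: [0.5854, 0.0323, 0.1983]
tool_rot: [0.683, 0.731, 0.001, 0.0]
ft_force: [-0.7, 0.1, -1.1]
grip_width: 0.0439
grasp_force: 61.0
```

Call:
drive_tool([
  [[0,0,0],[0,0,0],0],
  [[0,0,-20],[0,0,0],0],
  [[0,0,-35],[0,0,0],0],
  [[0,0,-30],[0,0,0],0],
  [[0,0,-8],[0,0,0],0],
  [[0,0,0],[0,0,0],0],
  [[0,0,0],[0,0,0],0],
])

```text
clock: 33.48
eef_pos: [0.5842, 0.0281, 0.1063]
tool_rot: [0.685, 0.729, -0.0, 0.0]
ft_force: [0.7, -0.6, -1.0]
grip_width: 0.0442
grasp_force: 61.0
```

Call:
drive_tool([
  [[1,-0.5,-6],[0,0,0],0],
  [[0,0,-8],[0,0,0],0],
  [[0,0,-6],[0,0,0],0],
  [[0,0,0],[0,0,0],0],
  [[0,0,0],[0,0,0],0],
])

```text
clock: 33.9
eef_pos: [0.5849, 0.0289, 0.0851]
tool_rot: [0.684, 0.729, -0.0, -0.0]
ft_force: [0.8, -0.2, -1.4]
grip_width: 0.0442
grasp_force: 61.0
```

Call:
drive_tool([
  [[0,0,-3],[0,0,0],0],
  [[0,0,-2],[0,0,0],0],
  [[0,0,0],[0,0,0],0],
  [[0,0,0],[0,0,0],0],
])

```text
clock: 34.23
eef_pos: [0.5851, 0.0289, 0.0803]
tool_rot: [0.684, 0.729, -0.0, -0.0]
ft_force: [0.6, -0.5, -1.1]
grip_width: 0.0439
grasp_force: 61.0
```

In the pocket, no contact yet.

Call:
drive_tool([
  [[0,0,-2],[0,0,0],0],
  [[0,0,0],[0,0,0],0],
  [[0,0,0],[0,0,0],0],
])

```text
clock: 34.48
eef_pos: [0.5853, 0.0289, 0.0785]
tool_rot: [0.684, 0.729, 0.0, 0.0]
ft_force: [0.1, -0.9, -1.4]
grip_width: 0.044
grasp_force: 60.9
```

Call:
drive_tool([
  [[0,0,-1],[0,0,0],0],
  [[0,0,0],[0,0,0],0],
  [[0,0,0],[0,0,0],0],
])

```text
clock: 34.73
eef_pos: [0.5853, 0.0289, 0.0783]
tool_rot: [0.684, 0.729, 0.0, 0.0]
ft_force: [-1.6, -0.3, 4.5]
grip_width: 0.044
grasp_force: 61.8
```

Call:
drive_tool([
  [[0,0,0],[0,0,0],1],
  [[0,0,0],[0,0,0],1],
  [[0,0,0],[0,0,0],1],
  [[0,0,0],[0,0,0],1],
  [[0,0,30],[0,0,0],1],
  [[0,0,40],[0,0,0],1],
  [[0,0,40],[0,0,0],1],
  [[0,0,15],[0,0,0],1],
])

```text
clock: 35.4
eef_pos: [0.5878, 0.029, 0.2084]
tool_rot: [0.684, 0.729, 0.003, 0.003]
ft_force: [1.1, -0.3, 1.2]
grip_width: 0.0853
grasp_force: 0.0
```

Call:
drive_tool([
  [[-10,-15,0],[0,0,0],1],
  [[-22,-31,0],[0,0,0],1],
  [[-23,-32,0],[0,0,0],1],
  [[-23,-32,0],[0,0,0],1],
  [[-23,-32,0],[0,0,0],1],
  [[-23,-32,0],[0,0,0],1],
  [[-23,-32,0],[0,0,0],1],
  [[-23,-32,0],[0,0,0],1],
])

```text
clock: 36.07
eef_pos: [0.4139, -0.2103, 0.2024]
tool_rot: [0.684, 0.73, 0.0, 0.0]
ft_force: [0.8, 0.3, 0.1]
grip_width: 0.0855
grasp_force: 0.0
```

Call:
drive_tool([
  [[-13,-20,0],[0,0,0],1],
  [[-2,-2,0],[0,0,0],1],
  [[0,0,0],[0,0,0],1],
  [[0,0,0],[0,0,0],1],
])

```text
clock: 36.4
eef_pos: [0.4005, -0.2309, 0.2024]
tool_rot: [0.684, 0.729, 0.0, 0.0]
ft_force: [0.6, 0.2, 0.1]
grip_width: 0.0853
grasp_force: 0.0
```

Run:
```python
from s import *
p,o=look('w9.png',[])
a=camera('scene')
for n in('green_jar','brown_jar','dropper'): r=silhouettes(n,a)[0];print(n,r['conf'],r['bbox'])
print('initial green was 287.8,170.7,310.1,210.2')
```

```text
[ 0.401 -0.231  0.202] [ 0.684  0.73   0.    -0.   ] [-0.522  0.182 -0.146  1.243  0.001  0.984]Traceback (most recent call last):
  File "<stdin>", line 4, in <module>
IndexError: list index out of range
```

Call:
drive_tool([
  [[0,0,-25],[0,0,0],1],
  [[0,0,-35],[0,0,0],1],
  [[0,0,-35],[0,0,0],1],
  [[0,0,-22],[0,0,0],1],
  [[0,0,-10],[0,0,0],1],
  [[0,0,0],[0,0,0],1],
  [[0,0,0],[0,0,0],1],
])

```text
clock: 37.13
eef_pos: [0.4005, -0.2302, 0.075]
tool_rot: [0.683, 0.73, -0.0, -0.001]
ft_force: [-0.5, -0.5, 0.5]
grip_width: 0.0856
grasp_force: 0.0
```

Call:
drive_tool([
  [[0,0,0],[0,0,0],0],
  [[0,0,0],[0,0,0],0],
  [[0,0,0],[0,0,0],0],
  [[0,0,0],[0,0,0],0],
  [[0,0,0],[0,0,0],0],
  [[0,0,0],[0,0,0],0],
  [[0,0,0],[0,0,0],0],
])

```text
clock: 37.72
eef_pos: [0.4004, -0.2317, 0.0768]
tool_rot: [0.684, 0.729, -0.0, 0.001]
ft_force: [-1.2, -0.0, 4.5]
grip_width: 0.0432
grasp_force: 59.6
```

Run:
```python
from s import *
for c in('scene','side'):
  a=camera(c)
  for n in('green_jar','brown_jar','dropper'):
    for r in silhouettes(n,a)[:1]: print(c,n,r['conf'],r['bbox'])
save(a,'side2.png')
```

```text
scene brown_jar 0.66 [296.8, 295.7, 326.6, 343.8]
scene dropper 0.79 [274.3, 276.8, 293.4, 312.9]
side green_jar 0.92 [295.5, 183.9, 310.7, 223.7]
side brown_jar 0.57 [268.5, 272.3, 289.3, 324.0]
```

Call:
drive_tool([
  [[0,0,15],[0,0,0],0],
  [[0,0,35],[0,0,0],0],
  [[0,0,40],[0,0,0],0],
  [[0,0,35],[0,0,0],0],
  [[8,17,0],[0,0,0],0],
  [[18,32,0],[0,0,0],0],
  [[20,34,0],[0,0,0],0],
  [[20,34,0],[0,0,0],0],
])

```text
clock: 38.78
eef_pos: [0.4668, -0.1134, 0.2014]
tool_rot: [0.685, 0.729, 0.001, 0.001]
ft_force: [1.3, -1.7, -1.9]
grip_width: 0.0431
grasp_force: 60.8
```

Call:
drive_tool([
  [[20,35,0],[0,0,0],0],
  [[20,35,0],[0,0,0],0],
  [[20,35,0],[0,0,0],0],
  [[20,35,0],[0,0,0],0],
  [[18,34,0],[0,0,0],0],
  [[12,22,0],[0,0,0],0],
  [[6,12,0],[0,0,0],0],
  [[0,0,0],[0,0,0],0],
])

```text
clock: 39.45
eef_pos: [0.5831, 0.0965, 0.2001]
tool_rot: [0.683, 0.731, 0.0, -0.0]
ft_force: [-0.5, -0.1, -0.6]
grip_width: 0.0429
grasp_force: 60.8
```

Call:
drive_tool([
  [[0,0,0],[0,0,0],0],
  [[0,0,0],[0,0,0],0],
])

```text
clock: 39.62
eef_pos: [0.5815, 0.0926, 0.2004]
tool_rot: [0.685, 0.729, -0.001, -0.0]
ft_force: [0.4, -0.7, -0.8]
grip_width: 0.043
grasp_force: 60.8
```

Run:
```python
from s import *
p,o=look('w10.png',['dropper','board','green_jar','portafilter'])
a=camera('scene')
for n in('green_jar','dropper'):
    for r in silhouettes(n,a)[:1]: print(n,r['conf'],r['bbox'])
cv2.imwrite('pics/w10s.png',np.hstack([cv2.resize(p['image'],(400,300)),cv2.resize(a['image'][120:330,160:440],(400,300))])[:,:,::-1])
```

```text
[0.582 0.092 0.201] [ 0.685  0.729 -0.     0.   ] [ 0.158  0.432  0.198  1.337 -0.     1.666]
dropper 0.44 [81, 371, 100, 397] 89.2 383.2
board 0.6 [226, 68, 378, 281] 309.3 149.3
portafilter 0.84 [45, 0, 152, 51] 102.5 20.3
green_jar 0.93 [287.5, 171.9, 308.9, 210.5]
```

View pics/w10s.png

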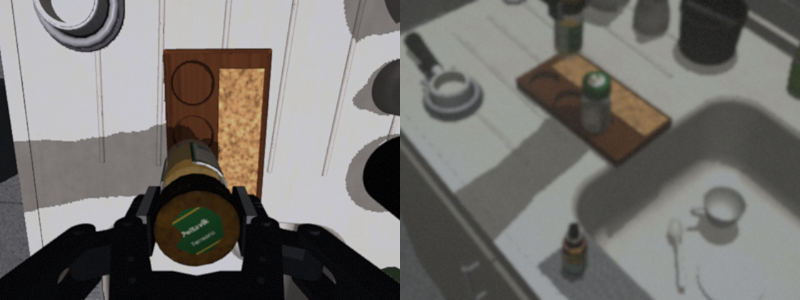

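The green jar stands in its pocket, the dropper is still on the mat, and the brown jar is above the middle pocket. I lower it.

Call:
drive_tool([
  [[1,0,-20],[0,0,0],0],
  [[0,0,-35],[0,0,0],0],
  [[0,0,-30],[0,0,0],0],
  [[0,0,-10],[0,0,0],0],
  [[0,0,0],[0,0,0],0],
  [[0,0,0],[0,0,0],0],
  [[0,0,0],[0,0,0],0],
])

```text
clock: 40.6
eef_pos: [0.5848, 0.0941, 0.1076]
tool_rot: [0.684, 0.729, 0.001, 0.001]
ft_force: [0.6, -0.2, -0.6]
grip_width: 0.0429
grasp_force: 60.8
```

Call:
drive_tool([
  [[0,0,-6],[0,0,0],0],
  [[0,0,-8],[0,0,0],0],
  [[0,0,-4],[0,0,0],0],
  [[0,0,0],[0,0,0],0],
  [[0,0,0],[0,0,0],0],
])

```text
clock: 41.02
eef_pos: [0.5828, 0.0938, 0.087]
tool_rot: [0.684, 0.729, -0.0, -0.0]
ft_force: [0.3, 0.2, -0.2]
grip_width: 0.0428
grasp_force: 60.8
```

Call:
drive_tool([
  [[0,0,-3],[0,0,0],0],
  [[0,0,-3],[0,0,0],0],
  [[0,0,0],[0,0,0],0],
  [[0,0,0],[0,0,0],0],
])

```text
clock: 41.35
eef_pos: [0.583, 0.0938, 0.0812]
tool_rot: [0.684, 0.729, -0.0, -0.0]
ft_force: [0.0, -0.8, -1.8]
grip_width: 0.0431
grasp_force: 60.8
```

Call:
drive_tool([
  [[0,0,-1.5],[0,0,0],0],
  [[0,0,0],[0,0,0],0],
  [[0,0,0],[0,0,0],0],
])

```text
clock: 41.6
eef_pos: [0.5833, 0.0938, 0.08]
tool_rot: [0.684, 0.729, 0.0, 0.0]
ft_force: [0.7, -0.3, -1.4]
grip_width: 0.0434
grasp_force: 60.8
```

Call:
drive_tool([
  [[0,0,-0.8],[0,0,0],0],
  [[0,0,0],[0,0,0],0],
  [[0,0,0],[0,0,0],0],
])

```text
clock: 41.85
eef_pos: [0.5834, 0.0939, 0.0798]
tool_rot: [0.684, 0.729, 0.0, 0.0]
ft_force: [-1.6, -0.9, 3.4]
grip_width: 0.043
grasp_force: 61.5
```

Call:
drive_tool([
  [[0,0,0],[0,0,0],1],
  [[0,0,0],[0,0,0],1],
  [[0,0,0],[0,0,0],1],
  [[0,0,0],[0,0,0],1],
  [[0,0,30],[0,0,0],1],
  [[0,0,40],[0,0,0],1],
  [[0,0,40],[0,0,0],1],
  [[0,0,15],[0,0,0],1],
])

```text
clock: 42.52
eef_pos: [0.5857, 0.0942, 0.2102]
tool_rot: [0.684, 0.729, 0.003, 0.003]
ft_force: [0.3, 0.0, 1.4]
grip_width: 0.0854
grasp_force: 0.0
```

Call:
drive_tool([
  [[-10,-12,0],[0,0,0],1],
  [[-22,-29,0],[0,0,0],1],
  [[-24,-32,0],[0,0,0],1],
  [[-24,-32,0],[0,0,0],1],
  [[-24,-32,0],[0,0,0],1],
  [[-24,-32,0],[0,0,0],1],
  [[-24,-32,0],[0,0,0],1],
  [[-20,-26,0],[0,0,0],1],
])

```text
clock: 43.18
eef_pos: [0.4093, -0.1347, 0.2041]
tool_rot: [0.684, 0.729, -0.0, 0.0]
ft_force: [1.3, -0.7, -0.0]
grip_width: 0.0855
grasp_force: 0.0
```

Call:
drive_tool([
  [[-12,-15,0],[0,0,0],1],
  [[-2,-2,0],[0,0,0],1],
  [[0,0,0],[0,0,0],1],
  [[0,0,0],[0,0,0],1],
])

```text
clock: 43.52
eef_pos: [0.3977, -0.1499, 0.2042]
tool_rot: [0.684, 0.729, 0.0, 0.0]
ft_force: [-0.1, -0.0, 0.6]
grip_width: 0.0856
grasp_force: 0.0
```

Run:
```python
from s import *
p,o=look('w11.png',['dropper'])
for c in('scene','side'):
  a=camera(c)
  for n in('green_jar','brown_jar','dropper'):
    for r in silhouettes(n,a)[:1]: print(c,n,r['conf'],r['bbox'])
```

```text
[ 0.398 -0.15   0.204] [0.684 0.73  0.    0.   ] [-0.36   0.108 -0.23   1.233  0.     1.146]
dropper 0.94 [250, 169, 292, 226] 270.1 196.0
scene brown_jar 0.16 [273.0, 278.9, 292.6, 311.1]
scene dropper 0.57 [273.1, 276.7, 292.9, 312.1]
side green_jar 0.67 [288.2, 180.9, 308.0, 221.2]
side brown_jar 0.44 [277.7, 172.4, 287.9, 207.6]
side dropper 0.89 [250.0, 257.4, 267.3, 299.3]
```

Call:
drive_tool([
  [[0,0,-20],[0,0,0],1],
  [[0,0,-35],[0,0,0],1],
  [[0,0,-35],[0,0,0],1],
  [[0,0,-35],[0,0,0],1],
  [[0,0,-24],[0,0,0],1],
  [[0,0,-9],[0,0,0],1],
  [[0,0,0],[0,0,0],1],
  [[0,0,0],[0,0,0],1],
])

```text
clock: 44.68
eef_pos: [0.3977, -0.1503, 0.0466]
tool_rot: [0.684, 0.729, 0.0, 0.0]
ft_force: [0.8, 0.6, 0.7]
grip_width: 0.0855
grasp_force: 0.0
```

Call:
drive_tool([
  [[0,0,0],[0,0,0],0],
  [[0,0,0],[0,0,0],0],
  [[0,0,0],[0,0,0],0],
  [[0,0,0],[0,0,0],0],
  [[0,0,0],[0,0,0],0],
  [[0,0,0],[0,0,0],0],
  [[0,0,0],[0,0,0],0],
])

```text
clock: 45.27
eef_pos: [0.3976, -0.1505, 0.0472]
tool_rot: [0.684, 0.729, 0.0, 0.001]
ft_force: [-1.3, 0.1, 7.3]
grip_width: 0.0301
grasp_force: 58.5
```

Call:
drive_tool([
  [[0,0,15],[0,0,0],0],
  [[0,0,35],[0,0,0],0],
  [[0,0,40],[0,0,0],0],
  [[0,0,40],[0,0,0],0],
  [[0,8,30],[0,0,0],0],
  [[10,30,0],[0,0,0],0],
  [[18,34,0],[0,0,0],0],
  [[18,34,0],[0,0,0],0],
])

```text
clock: 45.93
eef_pos: [0.4438, -0.0435, 0.2075]
tool_rot: [0.685, 0.728, 0.001, 0.001]
ft_force: [-0.1, -0.5, -1.2]
grip_width: 0.0298
grasp_force: 59.4
```

Call:
drive_tool([
  [[20,34,0],[0,0,0],0],
  [[21,34,0],[0,0,0],0],
  [[21,34,0],[0,0,0],0],
  [[21,34,0],[0,0,0],0],
  [[20,30,0],[0,0,0],0],
  [[18,22,0],[0,0,0],0],
  [[12,15,0],[0,0,0],0],
  [[0,0,0],[0,0,0],0],
])

```text
clock: 46.6
eef_pos: [0.5779, 0.1623, 0.2052]
tool_rot: [0.683, 0.731, 0.001, -0.0]
ft_force: [0.4, -0.3, 0.4]
grip_width: 0.0301
grasp_force: 59.4
```

Call:
drive_tool([
  [[0,0,0],[0,0,0],0],
  [[0,0,0],[0,0,0],0],
])

```text
clock: 46.77
eef_pos: [0.5756, 0.1584, 0.2058]
tool_rot: [0.684, 0.729, -0.001, -0.0]
ft_force: [0.2, 0.2, -1.1]
grip_width: 0.0302
grasp_force: 59.4
```

Run:
```python
from s import *
p,o=look('w12.png',['board','dropper'])
a=camera('scene')
for n in('green_jar','brown_jar','dropper'):
    for r in silhouettes(n,a)[:1]: print(n,r['conf'],r['bbox'])
cv2.imwrite('pics/w12s.png',np.hstack([cv2.resize(p['image'],(400,300)),cv2.resize(a['image'][90:300,160:440],(400,300))])[:,:,::-1])
```

```text
[0.576 0.158 0.206] [ 0.684  0.729 -0.001 -0.   ] [ 0.268  0.446  0.234  1.359 -0.     1.776]
board 0.79 [232, 147, 373, 377] 310.7 207.6
dropper 0.8 [233, 217, 313, 385] 275.5 296.9
green_jar 0.87 [284.9, 171.0, 309.3, 212.8]
brown_jar 0.83 [267.3, 156.9, 287.6, 197.4]
dropper 0.58 [252.2, 95.2, 265.9, 134.4]
```

View pics/w12s.png

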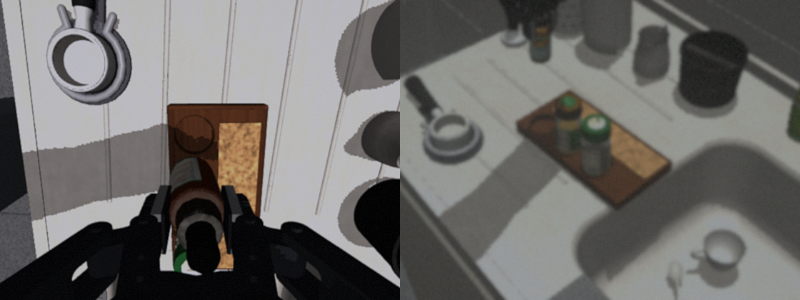

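Both jars are back in their pockets, and the dropper is over the last one. I lower it by 145 mm first.

Call:
drive_tool([
  [[0,0,-20],[0,0,0],0],
  [[0,0,-35],[0,0,0],0],
  [[0,0,-35],[0,0,0],0],
  [[0,0,-25],[0,0,0],0],
  [[0,0,-10],[0,0,0],0],
  [[0,0,0],[0,0,0],0],
  [[0,0,0],[0,0,0],0],
  [[0,0,0],[0,0,0],0],
])

```text
clock: 47.78
eef_pos: [0.5779, 0.1592, 0.0834]
tool_rot: [0.684, 0.729, 0.002, 0.001]
ft_force: [0.1, 0.9, 0.3]
grip_width: 0.03
grasp_force: 59.4
```

Call:
drive_tool([
  [[0,0,-8],[0,0,0],0],
  [[0,0,-8],[0,0,0],0],
  [[0,0,-7],[0,0,0],0],
  [[0,0,-2],[0,0,0],0],
  [[0,0,0],[0,0,0],0],
  [[0,0,0],[0,0,0],0],
])

```text
clock: 48.28
eef_pos: [0.576, 0.1588, 0.0558]
tool_rot: [0.684, 0.729, -0.0, -0.0]
ft_force: [1.0, 0.1, -0.0]
grip_width: 0.0302
grasp_force: 59.4
```

Call:
drive_tool([
  [[0,0,-3],[0,0,0],0],
  [[0,0,-1.5],[0,0,0],0],
  [[0,0,0],[0,0,0],0],
  [[0,0,0],[0,0,0],0],
])

```text
clock: 48.62
eef_pos: [0.5762, 0.1588, 0.0516]
tool_rot: [0.684, 0.729, -0.0, -0.0]
ft_force: [-0.5, -0.5, -1.1]
grip_width: 0.0301
grasp_force: 59.4
```

Call:
drive_tool([
  [[0,0,-1],[0,0,0],0],
  [[0,0,0],[0,0,0],0],
  [[0,0,0],[0,0,0],0],
])

```text
clock: 48.87
eef_pos: [0.5763, 0.1589, 0.0507]
tool_rot: [0.684, 0.729, 0.0, 0.0]
ft_force: [0.6, 0.3, -0.7]
grip_width: 0.0302
grasp_force: 59.4
```

Call:
drive_tool([
  [[0,0,-0.8],[0,0,0],0],
  [[0,0,0],[0,0,0],0],
  [[0,0,0],[0,0,0],0],
])

```text
clock: 49.12
eef_pos: [0.5763, 0.1589, 0.0504]
tool_rot: [0.684, 0.729, 0.0, 0.0]
ft_force: [-1.1, 0.3, 4.7]
grip_width: 0.0301
grasp_force: 59.8
```

Call:
drive_tool([
  [[0,0,0],[0,0,0],0.6],
  [[0,0,0],[0,0,0],0.6],
  [[0,0,0],[0,0,0],0.6],
  [[0,0,0],[0,0,0],0.6],
  [[0,0,25],[0,0,0],0.6],
  [[0,0,40],[0,0,0],0.6],
  [[0,0,40],[0,0,0],0.6],
  [[0,0,40],[0,0,0],0.6],
])

```text
clock: 49.78
eef_pos: [0.5756, 0.1587, 0.1958]
tool_rot: [0.684, 0.729, -0.001, -0.0]
ft_force: [1.2, 0.5, -0.4]
grip_width: 0.0511
grasp_force: 0.0
```

Call:
drive_tool([
  [[-20,0,20],[0,0,0],1],
  [[-30,0,20],[0,0,0],1],
  [[-30,0,0],[0,0,0],1],
  [[-20,0,0],[0,0,0],1],
  [[0,0,0],[0,0,0],1],
  [[0,0,0],[0,0,0],1],
])

```text
clock: 50.28
eef_pos: [0.4757, 0.1589, 0.2354]
tool_rot: [0.684, 0.73, 0.0, 0.0]
ft_force: [0.1, -0.7, -0.3]
grip_width: 0.0857
grasp_force: 0.0
```

Run:
```python
from s import *
p,o=look('w13.png',['brown_jar','dropper','portafilter'])
a=camera('scene')
for n in('green_jar','brown_jar','dropper'):
    for r in silhouettes(n,a)[:1]: print(n,r['conf'],r['bbox'])
cv2.imwrite('pics/w13s.png',np.hstack([cv2.resize(p['image'],(400,300)),cv2.resize(a['image'][90:300,160:440],(400,300))])[:,:,::-1])
```

```text
[0.477 0.159 0.235] [0.684 0.729 0.001 0.   ] [ 0.322  0.243  0.018  1.345 -0.     1.829]
brown_jar 0.88 [343, 227, 416, 306] 372.5 260.2
dropper 0.61 [348, 168, 405, 222] 375.8 195.7
portafilter 0.76 [195, 0, 274, 131] 235.8 79.1
green_jar 0.85 [287.1, 170.8, 307.7, 213.5]
brown_jar 0.6 [266.4, 157.2, 287.3, 198.4]
dropper 0.81 [255.4, 148.7, 268.2, 183.6]
```

View pics/w13s.png

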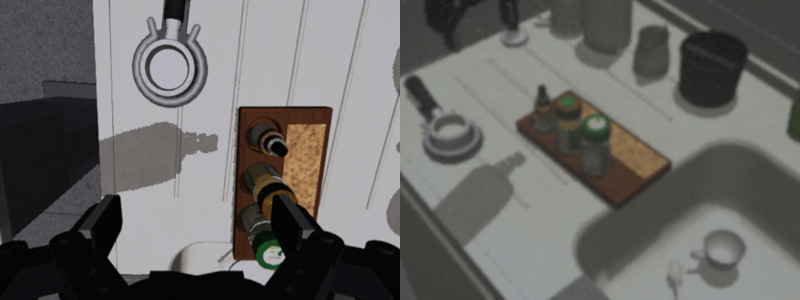

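All three stand in their original pockets, the portafilter is seated in the stand, and the arm is clear. I'm handing in.

```bash
python3 -c "
from workcell import job_done
print(job_done())"
```

```text
the job is handed in; nothing more can be done
None
```

The portafilter is seated flat in the tamping stand with its handle out through the opening, both jars and the dropper bottle stand in their original pockets, and the job is handed in at about 50 s (no verdict was returned).

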